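# Clamp wooden bead blanks for glue-up in the bench bar clamp

### The arm

A 7-joint arm with a two-finger parallel gripper is mounted at the origin on the work surface. World frame = base frame: x ahead of the robot, y to its left, z up, the work surface at z = 0. Lengths are in m, angles in rad, forces in N, time in s.
With the tool pointing down it reaches from about 0.4 to 0.85 m from the base axis. Payload 4.5 kg.
Tool frame: the origin (TCP) lies between the finger pads; the fingertips stand 14 mm ahead of it and the grasp point (between the pads) lies 5 mm behind it; x points along the fingers, z is the direction in which the jaws open and shut, and the axes are right-handed (so a half turn about x gives the same grasp; the last joint's range is limited). The gripper opens to 88 mm and grips with 3 to 60 N. Pads are 18 mm wide; open, the fingers measure 123 mm over their backs; the gripper's body (75 mm by 187 mm) begins 45 mm behind the grasp point.
Start: joints at [-1.193, 0.689, -0.195, 1.565, 0.157, 0.902, -0.215], TCP at [0.211, 0.588, 0.218] pointing down, gripper open.
Joint ranges: [-3.01, 3.01], [-0.46, 2.08], [-1.47, 1.51], [0.13, 2.56], [-1, 4.14], [0.04, 2.09], [-2.66, 2.66]. Speed limits (rad/s): [2.57, 2.57, 3.14, 3.14, 3.14, 3.14, 3.14].

### API

Orientations are given as a unit quaternion [x, y, z, w].
In Python, from plant import r, cams gives the robot as it stands.
- The arm moves only by the tool apply_moves, never from a script. Its arguments are lists of equal length, an entry for each row: "travel": the shift along the world's x, y, z in cm, a list of three; "roll": the turn about the world's z in degrees; "gripper": the finger opening in cm, from 0 to 8.81. In form: {"travel": [[x, y, z], ...], "roll": [roll, ...], "gripper": [gripper, ...]}. A call has exactly 8 rows; each row is the pose to reach, as a shift and turn from the pose commanded when the call began; what a row does not reach only later rows make up. A row lasts 1/12 s, in which the tool goes at most 41.7 mm and 7.16 degrees, less where a joint would pass 70% of its speed; a pose out of reach is approached as far as the arm can. A call with a gripper value outside its range is refused whole. The fingers move at their own pace and stop on an object; "newtons" is the grip in N (left out, the last holds). Time passes only in rows, so rows that repeat a pose let the fingers close, or fill a call up. It gives the time, the measured TCP pose, the force and the opening at its end, in the units of the state.
- r.get_state(): the state, without advancing time (a new reading comes with each control period).
- cams.snapshot(name): name is "scene" or "side" or "wrist"; returns a dict with "image" (420x560x3 uint8, red, green, blue), "fx", "fy", "cx", "cy" (pixels), "R" (3x3) and "t" (3): a world point X has camera coordinates R X + t. Camera axes: x right, y down, z forward; pixel columns grow to the right and rows downward; lengths in m; the calibration is good to about 2 mm. A picture is of the moment at which its call begins. There is no depth.
- r.finish_job(): hands the job in, once; it reports no verdict.
The state is a dict: "clock": time; "q": joint angles; "qd": joint speeds; "joint_torque": joint torques, N m; "tool_pos": TCP position; "eef_rot": TCP orientation; "contact_force": force on the tool from outside, world axes, zero at the start; "moment": the same for the moment, N m; "opening": opening from 0.0 (shut) to 1.0 (fully open).
Only numpy, scipy, OpenCV 4.12 (cv2) and the standard library are available. Lean on these libraries where they do the work, as an engineer would, in place of code of your own. Each camera call takes 0.05 s, during which the arm holds its last target. There are 200 camera calls.

### The job

Swing the steel keeper lever of the bench clamp right out of the way (a quarter turn), lift the finished two-tone piece out of the clamp bed and lay it in the empty white tray, then lay every single wooden blank that is on the table side by side in the bed, crosswise and flat, with its ends overhanging the bed equally. Swing the keeper fully back over the blanks, and only then squeeze and let go of the trigger again and again until the jaw grips the whole row firmly: its sprung pad must stay pressed more than halfway in once the trigger is let go. Leave the spool, the pliers and the glue bottle where they are.

Things in the scene. Friction and masses are not known exactly. Their poses are not given: they have to be found in the camera images.
- clamp: One-hand bar clamp fixed on a plywood board 150 x 360 x 12 mm. Origin mid-board at table level; y along the clamp from trigger end (-) to anvil (+), z up. Jaw closes to +y. Housing: x +-18, y -106 to -31, up to z 94 mm. Anvil: x +-25, face at y 132, top z 48. Bed between jaw and anvil: 50 mm wide in x, top at z 20, open at both sides.
- bed (a point): Point on the bed's top surface (z 20 mm), midway between the fully open jaws; axes as clamp. The anvil's face is at y +61 mm from here, the fully retracted pad's face at y -61 mm (it goes towards + as the jaw advances).
- jaw (a joint): Advance of the jaw from fully open, m (starts 0 to 0.005, most 0.094). Jaw block 50 mm wide, 26 tall, top at z 48 mm. One-way ratchet with 4 mm teeth, no release; the jaw pushes the blanks along the bed against the anvil.
- pad (a joint): How far the jaw's sprung pad (50 x 8 x 26 mm plate on two rods before the jaw) is pressed back, m: 0 free, 0.014 fully in; 1.2 N/mm, about 19 N fully in. On letting the trigger go the ratchet drops back up to 4 mm. Firm: above 0.007 with the trigger let go; squeezing on until the trigger stops part way leaves 0.0095 to 0.014, which is fine.
- trigger (a joint): Steel trigger before the black handle, rad: 0 let go (sprung), 0.40 squeezed fully towards the handle. Hinge along clamp x at clamp y -60, z 83 mm; bar 20 mm wide in x, 8 thick, top at z 152. A full squeeze moves the jaw 8 to 16 mm; 3 N when free, up to 22 N as the pad goes in. With the pad fully in it stops part way, harmlessly. 3 to 10 squeezes are needed.
- trigger_grip (a point): Middle of the trigger bar 45 mm above its hinge, moves with the trigger, z about 128 mm. Let go it stands 35 mm in front (+y) of the fixed handle's middle; squeezed, about 17 mm.
- squeeze (a point): Fixed point, clamp y -78, z 128 mm: middle of handle plus trigger when squeezed. The black fixed upright handle (24 mm in x, 10 thick, top z 154) has its back face 13 mm behind (-y) it; the trigger's front face is 31 mm before it let go, 13 mm squeezed. Fingers from above, opened 72 to 80 mm along clamp y and centred here, straddle both; closing to 26 mm is a full squeeze.
- keeper (a joint): Steel keeper lever, rad: 0 shut (points to clamp -y over the bed; starts 0 to 0.06), 1.57 swung out to clamp +x, stop at 1.9. Vertical hinge on the anvil, light friction (under 1 N at the knob), stays where left. Arm 18 mm wide, 90 long, underside z 50, top z 58 mm; blanks in the bed (top z 44) fit under it. Out: past 1.3. Shut: below 0.12.
- keeper_hinge (a point): On the keeper's vertical hinge axis (clamp x 0, y 154 mm), z 82 mm.
- keeper_knob (a point): Middle of the grip of the keeper's upright round black knob, 18 mm diameter, z 58 to 96 mm; this point z 82 mm, 80 mm from the hinge axis.
- blank0: Single loose wooden blank, square bar 60 x 24 x 24 mm, origin at its centre, x along its length; any long face may be down. Two to four are present, on the table to the robot's right. In the bed its length lies along clamp x (ends overhang 5 mm each; centred within 15 mm, square within 0.15 rad), so it can be held by its two ends from above. The jaw closes up gaps between blanks.
- blank1: Single loose wooden blank, square bar 60 x 24 x 24 mm, origin at its centre, x along its length; any long face may be down. Two to four are present, on the table to the robot's right. In the bed its length lies along clamp x (ends overhang 5 mm each; centred within 15 mm, square within 0.15 rad), so it can be held by its two ends from above. The jaw closes up gaps between blanks.
- blank2: Single loose wooden blank, square bar 60 x 24 x 24 mm, origin at its centre, x along its length; any long face may be down. Two to four are present, on the table to the robot's right. In the bed its length lies along clamp x (ends overhang 5 mm each; centred within 15 mm, square within 0.15 rad), so it can be held by its two ends from above. The jaw closes up gaps between blanks.
- blank3: Single loose wooden blank, square bar 60 x 24 x 24 mm, origin at its centre, x along its length; any long face may be down. Two to four are present, on the table to the robot's right. In the bed its length lies along clamp x (ends overhang 5 mm each; centred within 15 mm, square within 0.15 rad), so it can be held by its two ends from above. The jaw closes up gaps between blanks.
- finished: Finished glued piece, two-tone wood, 60 x 48 x 24 mm, origin at its centre, x along its 60 mm length; starts lying in the clamp bed under the keeper, length along clamp x. Can be held by its two 60 mm-apart ends from above once the keeper is out.
- tray_in (a point): Centre of the inner floor (3 mm over the table) of the fixed empty white plastic tray, 170 x 130 x 40 mm outside, 3 mm walls, x along its length; to the robot's left.
- spool: Bystander: blue bobbin 68 mm diameter, 20 mm tall, origin underneath.
- pliers: Bystander: pliers lying flat, about 130 mm long, origin near the joint.
- glue: Bystander: glue bottle, 44 mm diameter, 100 mm tall, origin underneath.
Things that resemble listed ones, but are neither listed nor needed, are in the scene too. Leave any purple or turquoise look-alike of the part that bears tray_in alone.

How it is judged:
By the outcome, as a careful person would: the job done as asked, in the order asked, and still so for the second after the job is handed in, with the robot touching nothing.
Of blank0, blank1, blank2, blank3 only 2 to 4 are there at a start; the rules pass over those that are not, and their reading is None.
At some moment in a run one of blank0, blank1, blank2, blank3 may be knocked a few centimetres aside while the robot is not near it.
Once in a run the grip may slacken for a moment while it holds something.
It also fails if it takes over 210 s, if anything falls off the work surface, if the arm or the gripper's body presses on something with over 40 N, if the wrist force passes 120 N, or if a joint passes its speed limit or range.

## Working session

There is one attempt and no reset: what is moved stays moved. The work goes in short steps, Python scripts to look and compute and a tool call to move; the robot and the scene stay as the last step left them, time stands still between calls to the robot, and variables do not carry over. Pictures are saved under pics/ and viewed, about 12 in all and at most 16, crops included, and the job is handed in when it is done.

Besides the shell and the picture viewer there is one more tool, called after "Emit:" as name(argument=value, ...) on one line, values as JSON. apply_moves: Moves the arm, as the interface text tells. Its arguments: {"type":"object","properties":{"travel":{"type":"array","items":{"type":"array","items":{"type":"number"}}},"roll":{"type":"array","items":{"type":"number"}},"gripper":{"type":"array","items":{"type":"number"}},"newtons":{"type":"number"}},"required":["travel","roll","gripper"]}

```bash
ls; mkdir -p pics; cat > h.py <<'E'
import numpy as np, cv2, sys
from plant import r, cams
def snap(n,f,save=True):
    s=cams.snapshot(n); np.savez('pics/'+f+'.npz',**{k:np.array(v) for k,v in s.items()})
    cv2.imwrite('pics/'+f+'.png',s['image'][:,:,::-1]); return s
def load(f): return dict(np.load('pics/'+f+'.npz'))
def back(s,u,v,z):
    d=np.array([(u-s['cx'])/s['fx'],(v-s['cy'])/s['fy'],1.]); R=np.array(s['R']);c=-R.T@s['t']; d=R.T@d
    return c+d*(z-c[2])/d[2]
def proj(s,X):
    p=np.array(s['R'])@np.array(X)+s['t']; return np.array([s['fx']*p[0]/p[2]+s['cx'],s['fy']*p[1]/p[2]+s['cy']])
E
python3 - <<'E'
from h import *
for n in('scene','side','wrist'):
    s=snap(n,n+'0'); print(n,-np.array(s['R']).T@s['t'],s['fx'])
st=r.get_state(); print(st['clock'],st['tool_pos'],st['eef_rot'],st['opening'])
a=cv2.imread('pics/scene0.png'); cv2.imwrite('pics/scene0b.png',cv2.resize(a,(800,600),interpolation=cv2.INTER_CUBIC))
a=cv2.imread('pics/side0.png'); cv2.imwrite('pics/side0b.png',cv2.resize(a,(800,600),interpolation=cv2.INTER_CUBIC))
E
```

```text
pics
scene [1.03492282 0.49048852 1.1193638 ] 484.26508307659594
side [-0.11454567 -0.93416247  0.86881245] 503.053184908108
wrist [0.14877978 0.60977827 0.38407089] 290.3839591956671
0.15 [0.21050408 0.58793524 0.21780693] [-0.40746173  0.57851607  0.40682173  0.57774577] 0.9986857817600415
```

View pics/scene0b.png

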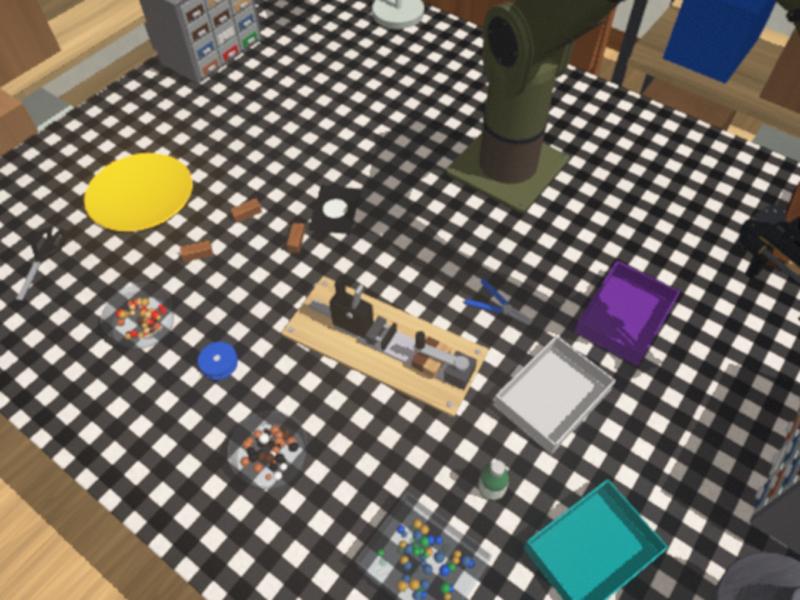

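View pics/side0b.png

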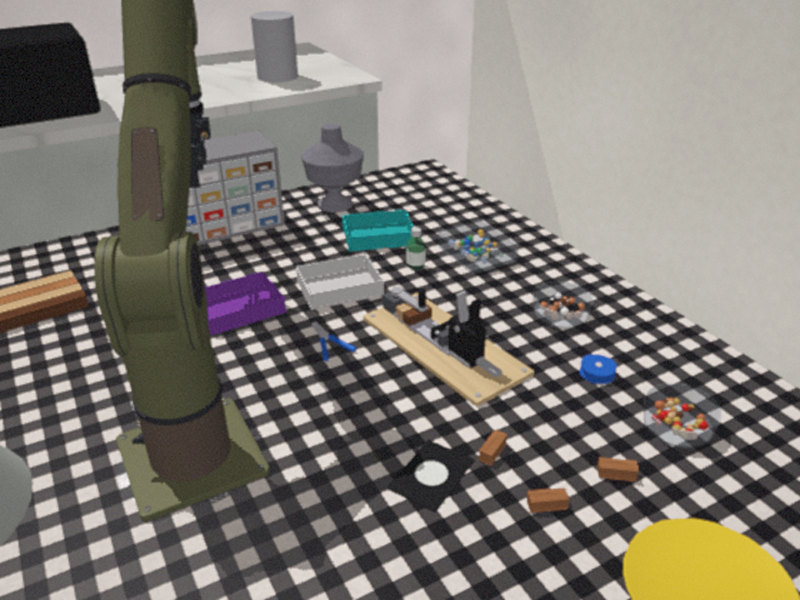

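The scene view shows three blanks at about (247,210), (196,250) and (296,237), the clamp board from (325,280) to (455,410), and the white tray at (555,390). Next I'll enlarge them.

```bash
python3 - <<'E'
import cv2,numpy as np
a=cv2.imread('pics/scene0.png')
# native crop: clamp x 190-350,y 185-295 ; tray+blanks
c1=cv2.resize(a[190:295,190:350],(800,525),interpolation=cv2.INTER_CUBIC)
cv2.imwrite('pics/c1.png',c1)
c2=cv2.resize(a[125:195,110:230],(800,467),interpolation=cv2.INTER_CUBIC)
cv2.imwrite('pics/c2.png',c2)
E
```

```text
(no output)
```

View pics/c1.png

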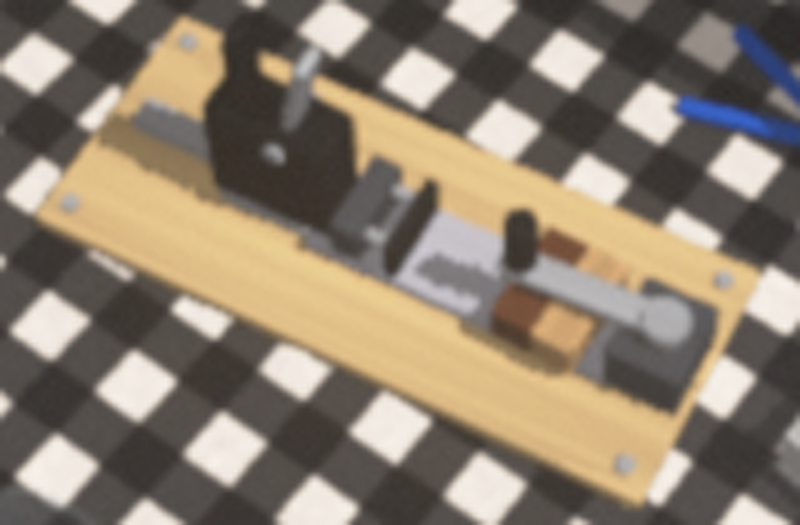

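View pics/c2.png

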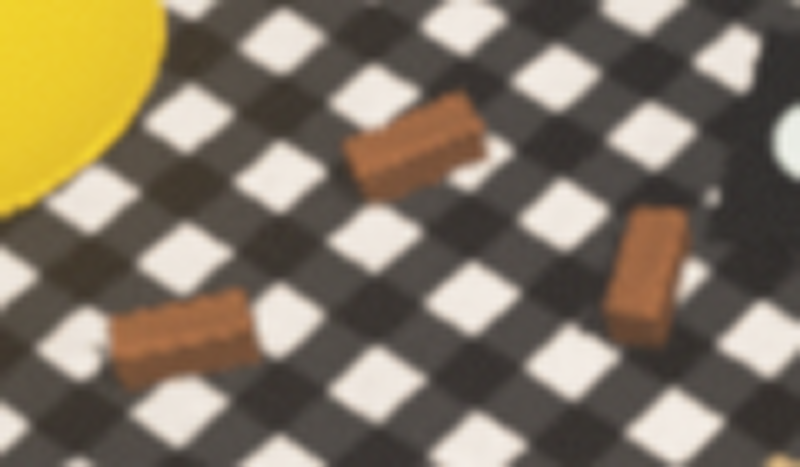

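The crops show the board corners at (185,15), (38,217), (757,272) and (640,503), and the knob at (520,235). All three blanks are lying flat. I'll compute poses from these.

```bash
python3 - <<'E'
from h import *
s=load('scene0')
c1=lambda u,v,z: back(s,190+u/5-.0,190+v/5,z)
c2=lambda u,v,z: back(s,110+u/6.667,125+v/6.667,z)
P=[c1(*p,.012) for p in[(185,15),(38,217),(757,272),(640,503)]]
print(np.round(P,4)); tl,bl,tr,br=P
ctr=np.mean(P,0); yd=(tr+br-tl-bl)/2; print('ctr',ctr,'len',np.linalg.norm(yd),'wid',np.linalg.norm(tl-bl),np.linalg.norm(tr-br),'y dir deg',np.degrees(np.arctan2(yd[1],yd[0])), 'width dir tl-bl',np.degrees(np.arctan2(*(tl-bl)[[1,0]])),np.degrees(np.arctan2(*(tr-br)[[1,0]])))
print('knob top',c1(520,216,.096),'hinge top', c1(665,318,.062))
for n,q in dict(A=[(343,145),(460,92),(478,118),(360,172)],B=[(108,318),(245,290),(252,325),(118,350)],C=[(632,207),(688,208),(668,320),(605,318)]).items():
    q=np.array([c2(*p,.024) for p in q]); e=[np.linalg.norm(q[i]-q[(i+1)%4]) for i in range(4)]
    print(n,np.round(q.mean(0),4),np.round(e,4),[np.round(np.degrees(np.arctan2(*(q[(i+1)%4]-q[i])[[1,0]])),0) for i in range(4)])
S=560/800
for p in[(555,338),(613,382),(553,448),(496,394)]: print('tray',back(s,p[0]*S,p[1]*S,.04))
st=r.get_state(); from scipy.spatial.transform import Rotation as R; print(R.from_quat(st['eef_rot']).as_matrix().round(3))
E
```

```text
[[ 0.4859 -0.124   0.012 ]
 [ 0.6344 -0.1004  0.012 ]
 [ 0.4348  0.227   0.012 ]
 [ 0.5801  0.2517  0.012 ]]
ctr [0.53378473 0.0635815  0.012     ] len 0.35540431000308714 wid 0.15033081106418486 0.1474000728728731 y dir deg 98.5218754414053 width dir tl-bl -170.9668293527472 -170.36980196305245
knob top [0.52297083 0.13560178 0.096     ] hinge top [0.51113027 0.21638629 0.062     ]
A [ 0.4538 -0.3685  0.024 ] [0.0582 0.0188 0.0585 0.0189] [np.float64(160.0), np.float64(69.0), np.float64(-20.0), np.float64(-112.0)]
B [ 0.5915 -0.3719  0.024 ] [0.0588 0.0204 0.057  0.0191] [np.float64(142.0), np.float64(54.0), np.float64(-40.0), np.float64(-120.0)]
C [ 0.4472 -0.2309  0.024 ] [0.0249 0.0634 0.0274 0.063 ] [np.float64(125.0), np.float64(34.0), np.float64(-56.0), np.float64(-149.0)]
tray [0.35789352 0.3192547  0.04      ]
tray [0.37598409 0.44468863 0.04      ]
tray [0.54368953 0.4208726  0.04      ]
tray [0.51639917 0.29324503 0.04      ]
[[-0.    -0.942  0.337]
 [-0.001  0.337  0.942]
 [-1.    -0.    -0.001]]
```

Poses agree with the given sizes. Clamp centre is (0.534, 0.064) and its +x axis is at 8.9°. Moving above the knob.

Emit:
apply_moves(travel=[[2.2,-3.2,0],[4.4,-6.4,0],[6.6,-9.6,0],[8.8,-12.8,0],[11,-16,0],[13.2,-19.2,0],[15.4,-22.4,0],[17.6,-25.6,0]], roll=[-6,-12,-18,-24,-30,-36,-42,-48], gripper=[8.8,8.8,8.8,8.8,8.8,8.8,8.8,8.8])

```text
clock: 0.82
tool_pos: [0.3873, 0.3308, 0.2184]
eef_rot: [-0.135, 0.694, 0.135, 0.694]
contact_force: [0.2, 0.2, -1.0]
opening: 1.001
```

Emit:
apply_moves(travel=[[2.2,-3.2,-0.6],[4.4,-6.4,-1.2],[6.6,-9.6,-1.8],[8.8,-12.8,-2.4],[11,-16,-3],[13.5,-19.5,-3.8],[13.5,-19.5,-3.8],[13.5,-19.5,-3.8]], roll=[-3,-6,-9,-13.4,-13.4,-13.4,-13.4,-13.4], gripper=[6,6,6,6,6,6,6,6])

```text
clock: 1.48
tool_pos: [0.5227, 0.1338, 0.1798]
eef_rot: [-0.053, 0.705, 0.052, 0.705]
contact_force: [0.1, -0.0, -0.9]
opening: 0.681
```

```bash
cat >> h.py <<'E'
from scipy.spatial.transform import Rotation as Ro
def state():
    st=r.get_state(); M=Ro.from_quat(st['eef_rot']).as_matrix()
    print('t',round(st['clock'],2),'tcp',np.round(st['tool_pos'],4),'jaw dir',round(np.degrees(np.arctan2(M[1,2],M[0,2])),1),'open',round(st['opening']*88.1,1),'F',np.round(st['contact_force'],1)); return st
O=np.array([.534,.0636]);YAW=np.radians(8.9)
def cl(x,y,z): c,s=np.cos(YAW),np.sin(YAW); return np.array([O[0]+c*x-s*y,O[1]+s*x+c*y,z])
E
python3 - <<'E'
from h import *
st=state(); s=snap('wrist','w1'); print(st['q'])
k=cl(0,.074,.096);print(k,proj(s,k),proj(s,cl(0,.074,.058)),'finished guess',cl(0,.1,.044))
a=s['image'][:,:,::-1].copy()
for X in[k,cl(0,.154,.062),cl(.075,.18,.012),cl(-.075,.18,.012)]:
    cv2.drawMarker(a,tuple(int(v) for v in proj(s,X)),(255,0,255),cv2.MARKER_CROSS,8,1)
cv2.imwrite('pics/w1b.png',a)
E
```

```text
t 1.48 tcp [0.5227 0.1338 0.1798] jaw dir 8.5 open 60.0 F [ 0.1 -0.  -0.9]
[-0.36002375  0.63012479  0.03744214  1.87211306 -0.0342234   0.64085581
 -0.15347861]
[0.52255143 0.13670903 0.096     ] [278.0291697  208.26050881] [278.07023676 199.11989117] finished guess [0.51852896 0.16239599 0.044     ]
```

View pics/w1b.png

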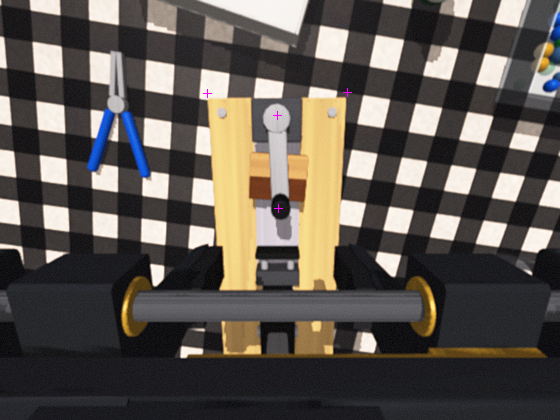

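The wrist view shows the knob at (281,206) and the hinge at (277,117), both on my predicted markers. The finished piece spans rows 153–200. Descending to grip the knob.

Emit:
apply_moves(travel=[[0.2,0.3,-2.5],[0.2,0.3,-5],[0.2,0.3,-7.5],[0.2,0.3,-10.2],[0.2,0.3,-10.2],[0.2,0.3,-10.2],[0.2,0.3,-10.2],[0.2,0.3,-10.2]], roll=[0,0,0,0,0,0,0,0], gripper=[6,6,6,4,1.5,1.5,1.5,1.5], newtons=6)

```text
clock: 2.2
tool_pos: [0.5246, 0.1415, 0.0801]
eef_rot: [-0.055, 0.704, 0.056, 0.706]
contact_force: [-0.2, 1.2, -0.2]
opening: 0.329
```

```bash
python3 - <<'E'
from h import *
state()
k0=cl(0,.154,0)
th0=.03
for n in range(1,17):
    t=th0+(1.72)*n/16
    f=lambda t:cl(.08*np.sin(t),.154-.08*np.cos(t),0)
    print(np.round((f(t)-f(th0))[:2]*100,1),round(np.degrees(t-th0),1))
E
```

```text
t 2.2 tcp [0.5246 0.1415 0.0801] jaw dir 9.0 open 29.0 F [-0.2  1.2 -0.2]
[0.8 0.2] 6.2
[1.6 0.5] 12.3
[2.4 0.9] 18.5
[3.1 1.3] 24.6
[3.8 1.9] 30.8
[4.4 2.5] 37.0
[5.  3.1] 43.1
[5.4 3.9] 49.3
[5.8 4.6] 55.4
[6.1 5.4] 61.6
[6.4 6.3] 67.8
[6.5 7.1] 73.9
[6.5 8. ] 80.1
[6.5 8.8] 86.2
[6.3 9.7] 92.4
[ 6.1 10.5] 98.5
```

Emit:
apply_moves(travel=[[0,0,0],[0,0,0],[0,0,0],[0.8,0.2,0],[1.6,0.5,0],[2.4,0.9,0],[3.1,1.3,0],[3.8,1.9,0]], roll=[0,0,0,6,12,18,24,30], gripper=[1.5,1.5,1.5,1.5,1.5,1.5,1.5,1.5])

```text
clock: 2.87
tool_pos: [0.5622, 0.1589, 0.0788]
eef_rot: [-0.237, 0.666, 0.237, 0.666]
contact_force: [-0.3, -0.9, -0.9]
opening: 0.171
```

Emit:
apply_moves(travel=[[0.6,0.6,0],[1.2,1.2,0],[1.6,2.0,0],[2.0,2.7,0],[2.3,3.5,0],[2.6,4.4,0],[2.7,5.2,0],[2.7,6.1,0]], roll=[6,12,18,24,30,36,42,48], gripper=[1.5,1.5,1.5,1.5,1.5,1.5,1.5,1.5])

```text
clock: 3.53
tool_pos: [0.5892, 0.2202, 0.0787]
eef_rot: [-0.488, 0.512, 0.487, 0.512]
contact_force: [0.8, 0.5, 0.1]
opening: 0.168
```

Emit:
apply_moves(travel=[[0,0.8,0],[-0.2,1.7,0],[-0.4,2.5,0],[-0.4,2.5,0],[-0.4,2.5,0],[-0.4,2.5,0],[-0.4,2.5,0],[-0.4,2.5,0]], roll=[6,12,18,18,18,18,18,18], gripper=[1.5,1.5,1.5,1.5,3.5,4,4,4])

```text
clock: 4.2
tool_pos: [0.5849, 0.2446, 0.0785]
eef_rot: [0.56, -0.432, -0.56, -0.431]
contact_force: [0.1, -0.5, 1.1]
opening: 0.446
```

```bash
python3 - <<'E'
from h import *
state(); snap('scene','s1')
E
```

```text
t 4.2 tcp [0.5849 0.2446 0.0785] jaw dir 104.8 open 39.3 F [ 0.1 -0.5  1.1]
```

Emit:
apply_moves(travel=[[0,0,2.5],[0,0,5],[0,0,7.5],[-1,-1,10],[-2,-3,10],[-3,-5,10],[-4,-7,10],[-4,-7,10]], roll=[0,0,0,-6,-12,-18,-24,-24], gripper=[6,6,6,6,8.6,8.6,8.6,8.6])

```text
clock: 4.92
tool_pos: [0.5429, 0.1695, 0.1785]
eef_rot: [-0.457, 0.542, 0.455, 0.538]
contact_force: [0.2, -1.3, -1.0]
opening: 0.958
```

```bash
python3 - <<'E'
from h import *
state(); snap('wrist','w2')
E
```

```text
t 4.92 tcp [0.5429 0.1695 0.1785] jaw dir 80.4 open 84.4 F [ 0.2 -1.3 -1. ]
```

View pics/w2.png

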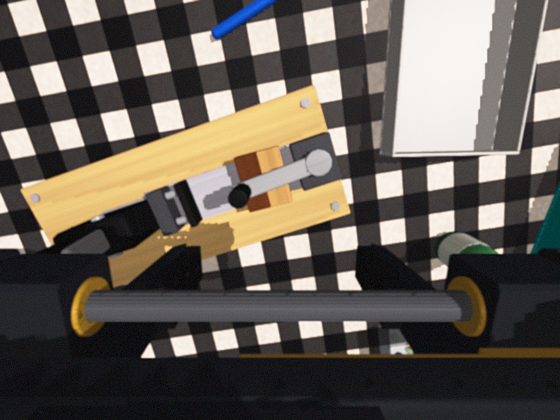

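The keeper is still over the piece, with its knob at (238,195) and hinge at (318,162), so my grip missed it. Re-measuring the knob.

```bash
python3 - <<'E'
from h import *
s=load('w2')
for u,v,z,n in[(240,194,.096,'knob'),(318,162,.062,'hinge'),(316,86,.012,'c-'),(350,212,.012,'c+'),(24,185,.012,'far')]: print(n,back(s,u,v,z))
a=load('w1')
for u,v,z,n in[(281,205,.096,'knob'),(277,117,.062,'hinge'),(210,98,.012,'c-'),(345,97,.012,'c+')]: print('w1',n,back(a,u,v,z))
# finished piece, w2
for p in[(234,152),(287,143),(295,203),(252,211)]: print('fin top?',back(s,*p,.044))
E
python3 - <<'E'
import cv2
a=cv2.imread('pics/w2.png')[120:240,180:360]; cv2.imwrite('pics/w2c.png',cv2.resize(a,(720,480),interpolation=cv2.INTER_CUBIC))
E
```

```text
knob [0.52122313 0.13837261 0.096     ]
hinge [0.50881784 0.21294471 0.062     ]
c- [0.43467812 0.22708329 0.012     ]
c+ [0.57851048 0.24818326 0.012     ]
far [ 0.4834616  -0.12165793  0.012     ]
w1 knob [0.52471158 0.14004179 0.096     ]
w1 hinge [0.50987867 0.21466457 0.062     ]
w1 c- [0.43504001 0.22598051 0.012     ]
w1 c+ [0.57856151 0.24850393 0.012     ]
fin top? [0.48655668 0.13218463 0.044     ]
fin top? [0.48677082 0.18671405 0.044     ]
fin top? [0.54938298 0.18520547 0.044     ]
fin top? [0.55043034 0.13846025 0.044     ]
```

View pics/w2c.png

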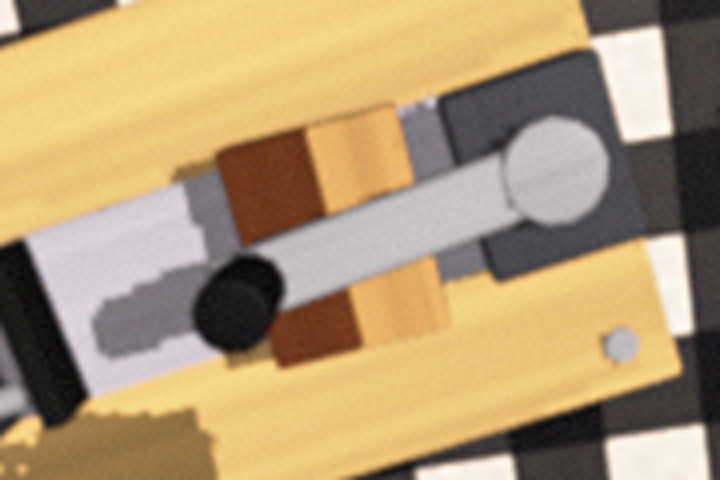

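```bash
python3 - <<'E'
from h import *
for f,t,o,ang in[('w1',[.5227,.1338,.1798],.060,8.5),('w2',[.5429,.1695,.1785],.0844,80.4)]:
    s=load(f); t=np.array(t); j=np.array([np.cos(np.radians(ang)),np.sin(np.radians(ang)),0])
    a=s['image'][:,:,::-1].copy()
    for sg in(1,-1):
        for dz in(-.014,0,.005): 
            p=proj(s,t+sg*j*o/2+[0,0,dz]); print(f,sg,dz,p.round(0)); cv2.circle(a,tuple(int(v) for v in p),2,(255,0,255),-1)
    if f=='w1':
        a[60:110]; c=cv2.resize(a[180:300,170:400],(800,417),interpolation=cv2.INTER_CUBIC)
# scene view at s1 : crop of gripper around knob (end of swing, opened)
b=cv2.resize(cv2.imread('pics/s1.png')[180:300,230:380],(500,400))
s=load('s1'); print('knob expected s1',proj(s,cl(.08,.16,.096)))
cv2.imwrite('pics/m1.png',np.vstack([c[:, :500], b[:, :500]])[:600*2] if 0 else np.hstack([cv2.resize(c,(440,230)),cv2.resize(b,(345,276))[:230]]))
E
```

```text
w1 1 -0.014 [323. 238.]
w1 1 0 [326. 246.]
w1 1 0.005 [328. 249.]
w1 -1 -0.014 [232. 238.]
w1 -1 0 [228. 246.]
w1 -1 0.005 [227. 249.]
w2 1 -0.014 [343. 238.]
w2 1 0 [348. 246.]
w2 1 0.005 [350. 249.]
w2 -1 -0.014 [215. 238.]
w2 -1 0 [210. 246.]
w2 -1 0.005 [208. 249.]
knob expected s1 [311.7184353  273.84693325]
```

View pics/m1.png

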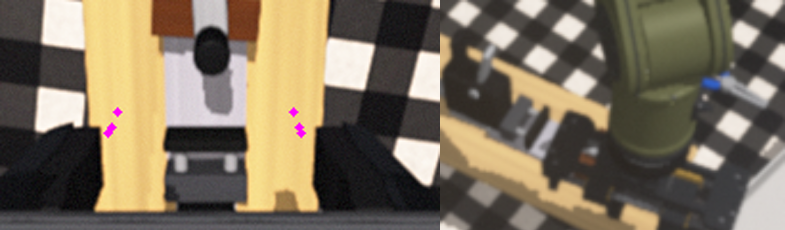

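```bash
python3 - <<'E'
from h import *
st=state(); t=np.array(st['tool_pos']); ang=np.radians(80.4); j=np.array([np.cos(ang),np.sin(ang),0]); o=st['opening']*.0881
out=[]
for n in('side','scene'):
    s=snap(n,n+'2'); a=s['image'][:,:,::-1].copy(); a=cv2.resize(a,None,fx=5,fy=5,interpolation=cv2.INTER_CUBIC)
    for sg in(1,-1):
        for dz,c in((-.014,(255,0,255)),(.005,(0,255,255)),(.05,(0,255,0))): cv2.circle(a,tuple(int(v*5+2) for v in proj(s,t+sg*j*o/2+[0,0,dz])),4,c,-1)
    p=(proj(s,t)*5).astype(int); out.append(a[p[1]-300:p[1]+300,p[0]-200:p[0]+200])
cv2.imwrite('pics/m2.png',np.hstack(out))
E
```

```text
t 4.97 tcp [0.5441 0.1724 0.1787] jaw dir 80.7 open 86.0 F [0.6 0.8 0.6]
```

View pics/m2.png

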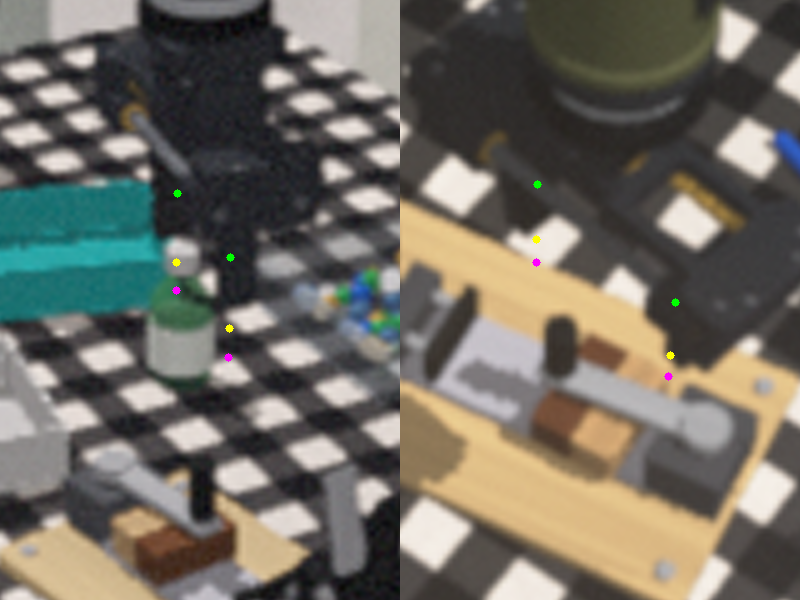

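```bash
python3 - <<'E'
from h import *
t=np.array([.5441,.1724,.1787]); S=load('side2');C=load('scene2'); print('q',np.round(r.get_state()['q'],4))
def nat(s,u,v): p=(proj(s,t)*5).astype(int); return np.array([(u+p[0]-200)/5,(v+p[1]-300)/5])
ang=np.radians(80.7); j=np.array([np.cos(ang),np.sin(ang),0])
for nm,a,b,sg in[('near',(237,300),(118,230),-1),('far',(165,232),(295,365),1)]:
    A=nat(S,*a);B=nat(C,*b)
    P=[np.array(s['K']) if 'K' in s else np.array([[s['fx'],0,s['cx']],[0,s['fy'],s['cy']],[0,0,1]])@np.c_[s['R'],s['t']] for s in(S,C)]
    X=cv2.triangulatePoints(P[0],P[1],A.reshape(2,1),B.reshape(2,1))[:,0]; X=X[:3]/X[3]
    print(nm,X.round(4),'reproj',proj(S,X)-A,proj(C,X)-B,'pred pad tip',(t+sg*j*.043+[0,0,-.014]).round(4))
E
```

```text
q [-0.1729  0.6876 -0.3738  1.7635  0.3445  0.7542  0.6904]
near [0.5442 0.1283 0.1989] reproj [0.7074071  0.16324211] [ 0.91112095 -0.31629672] pred pad tip [0.5372 0.13   0.1647]
far [0.5544 0.2309 0.1944] reproj [0.13874949 0.03908075] [ 0.19499727 -0.07640085] pred pad tip [0.551  0.2148 0.1647]
```

The images show the fingertips about 3 cm higher than the reported TCP implies. So my first grip only brushed the knob's top. I'll test this by descending wide open to a lower height and closing: the opening will read about 18 mm on the knob or 60 mm on the piece.

Emit:
apply_moves(travel=[[-0.4,-0.6,0],[-0.8,-1.2,0],[-1.2,-1.8,0],[-1.6,-2.4,0],[-2,-3,-1],[-2.2,-3.7,-2],[-2.2,-3.7,-3],[-2.2,-3.7,-4]], roll=[-7,-14,-21,-28,-35,-42,-49,-56], gripper=[8.6,8.6,8.6,8.6,8.6,8.6,8.6,8.6])

```text
clock: 5.73
tool_pos: [0.5233, 0.1397, 0.138]
eef_rot: [-0.151, 0.69, 0.151, 0.691]
contact_force: [0.3, 0.7, -0.1]
opening: 0.98
```

Emit:
apply_moves(travel=[[0,0,0],[0,0,0],[0,0,-2],[0,0,-4],[0,0,-6],[0,0,-7],[0,0,-8],[0,0,-8.5]], roll=[-7,-14,-14,-14,-14,-14,-14,-14], gripper=[8.6,8.6,8.6,8.6,8.6,8.6,8.6,8.6])

```text
clock: 6.4
tool_pos: [0.5226, 0.1393, 0.0523]
eef_rot: [-0.067, 0.704, 0.068, 0.704]
contact_force: [-0.8, -0.7, 0.2]
opening: 0.974
```

Emit:
apply_moves(travel=[[0,0,0],[0,0,0],[0,0,0],[0,0,0],[0,0,0],[0,0,0],[0,0,0],[0,0,0]], roll=[0,0,0,0,0,0,0,0], gripper=[7,5,3,1.5,1.5,1.5,1.5,1.5], newtons=6)

```text
clock: 7.07
tool_pos: [0.5227, 0.1385, 0.0536]
eef_rot: [-0.067, 0.704, 0.067, 0.704]
contact_force: [0.0, 0.2, 0.8]
opening: 0.394
```

Emit:
apply_moves(travel=[[0,0,0],[0,0,0],[0,0,0],[0,0,0],[0,0,0],[0,0,0],[0,0,0],[0,0,0]], roll=[0,0,0,0,0,0,0,0], gripper=[1.5,1.5,1.5,1.5,1.5,1.5,1.5,1.5])

```text
clock: 7.73
tool_pos: [0.5228, 0.1384, 0.0535]
eef_rot: [-0.067, 0.704, 0.067, 0.704]
contact_force: [-0.8, 0.3, -0.8]
opening: 0.204
```

```bash
python3 - <<'E'
from h import *
state(); snap('wrist','w3'); snap('scene','s3'); snap('side','d3')
E
```

```text
t 7.73 tcp [0.5228 0.1384 0.0535] jaw dir 10.9 open 17.9 F [-0.8  0.3 -0.8]
```

Closed at 17.9 mm, so the knob is held and the offset is confirmed. Swinging now.

Emit:
apply_moves(travel=[[0.8,0.2,0],[1.6,0.5,0],[2.4,0.9,0],[3.1,1.3,0],[3.8,1.9,0],[4.4,2.5,0],[5.0,3.1,0],[5.4,3.9,0]], roll=[6,12,18,24,30,36,42,48], gripper=[1.5,1.5,1.5,1.5,1.5,1.5,1.5,1.5], newtons=8)

```text
clock: 8.55
tool_pos: [0.576, 0.1764, 0.0534]
eef_rot: [-0.349, 0.616, 0.349, 0.614]
contact_force: [-0.4, -1.6, 1.9]
opening: 0.202
```

Emit:
apply_moves(travel=[[0.4,0.7,0],[0.7,1.5,0],[1.0,2.4,0],[1.1,3.2,0],[1.1,4.1,0],[1.1,4.9,0],[0.9,5.8,0],[0.7,6.6,0]], roll=[6,12,18,24,30,36,42,48], gripper=[1.5,1.5,1.5,1.5,1.5,1.5,1.5,1.5])

```text
clock: 9.22
tool_pos: [0.5808, 0.2418, 0.0532]
eef_rot: [-0.569, 0.422, 0.57, 0.417]
contact_force: [-7.3, -3.5, 7.6]
opening: 0.199
```

Emit:
apply_moves(travel=[[0,0,0],[0,0,0],[0,0,0],[0,0,0],[0,0,0],[0,0,2],[0,0,4],[0,0,6]], roll=[0,0,0,0,0,0,0,0], gripper=[2.4,4,4,4,4,5,6,6])

```text
clock: 9.88
tool_pos: [0.5835, 0.243, 0.1138]
eef_rot: [-0.568, 0.422, 0.568, 0.421]
contact_force: [0.4, 0.4, 0.3]
opening: 0.653
```

Emit:
apply_moves(travel=[[0,0,4],[-1,0,6],[-3,-2,6],[-5,-4,6],[-7,-6.4,6],[-7,-6.4,6],[-7,-6.4,6],[-7,-6.4,6]], roll=[-7,-14,-21,-28,-35,-42,-49,-56], gripper=[8.7,8.7,8.7,8.7,8.7,8.7,8.7,8.7])

```text
clock: 10.55
tool_pos: [0.5137, 0.1786, 0.1739]
eef_rot: [-0.301, 0.639, 0.301, 0.64]
contact_force: [-0.2, 1.2, -0.5]
opening: 0.985
```

Emit:
apply_moves(travel=[[0,0,0],[0,0,0],[0,0,0],[0,0,0],[0,0,0],[0,0,0],[0,0,0],[0,0,0]], roll=[-7,-14,-21,-28,-35,-42,-42,-42], gripper=[8.7,8.7,8.7,8.7,8.7,8.7,8.7,8.7])

```text
clock: 11.22
tool_pos: [0.5137, 0.1794, 0.1735]
eef_rot: [-0.056, 0.705, 0.056, 0.705]
contact_force: [0.7, -1.0, -0.9]
opening: 0.986
```

```bash
python3 - <<'E'
from h import *
st=state(); s=snap('wrist','w4'); S=snap('side','d4'); 
a=s['image'][:,:,::-1]
t=np.array(st['tool_pos'])
p=(proj(S,t)).astype(int); b=cv2.resize(S['image'][:,:,::-1][p[1]-60:p[1]+60,p[0]-40:p[0]+40],(280,420),interpolation=cv2.INTER_CUBIC)
c=cv2.resize(a[40:300,160:480],(517,420),interpolation=cv2.INTER_CUBIC)
cv2.imwrite('pics/m4.png',np.hstack([c,b])); print(p)
E
```

```text
t 11.22 tcp [0.5137 0.1794 0.1735] jaw dir 9.1 open 86.9 F [ 0.7 -1.  -0.9]
[284 173]
```

View pics/m4.png

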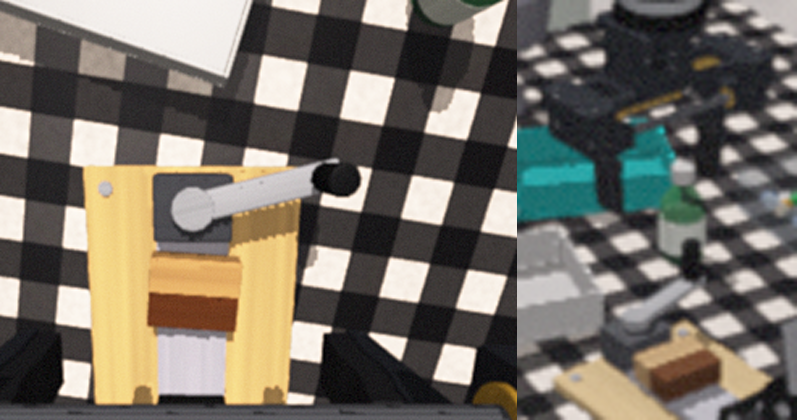

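The keeper is out, with its knob at (335,178). The piece's top corners are about (152,255), (241,261), (236,330) and (148,325). Computing the piece centre and the fingertip height.

```bash
python3 - <<'E'
from h import *
s=load('w4');S=load('d4'); t=np.array([.5137,.1794,.1735])
f=lambda u,v,z: back(s,160+u/1.6156,40+v/1.6156,z)
q=[f(*p,.044) for p in[(152,253),(241,260),(236,331),(148,325)]]
print(np.round(q,4),np.mean(q,0)); R=lambda p:(np.linalg.inv([[np.cos(YAW),-np.sin(YAW)],[np.sin(YAW),np.cos(YAW)]])@(p[:2]-O))
print([R(x).round(4) for x in q], R(f(335,178,.096)),R(f(193,210,.06)))
j=np.array([np.cos(.159),np.sin(.159),0])
for sg,(u,v) in((-1,(615-517,205)),(1,(705-517,172))):
    u,v=244+u/3.5,113+v/3.5
    for off in(.0435,.053):
        b=t+sg*j*off
        print(sg,off,(u,v),[ (round(dz,3),proj(S,b+[0,0,dz]).round(1)) for dz in(-.014,.01,.02,.03)])
E
```

```text
[[0.4888 0.1796 0.044 ]
 [0.5462 0.184  0.044 ]
 [0.5519 0.1354 0.044 ]
 [0.4929 0.1304 0.044 ]] [0.51996808 0.15735446 0.044     ]
[array([-0.0267,  0.1216]), array([0.0307, 0.1171]), array([0.0288, 0.0682]), array([-0.0303,  0.0723])] [0.07149202 0.17154785] [-0.00050688  0.1509972 ]
-1 0.0435 (272.0, 171.57142857142856) [(-0.014, array([272.8, 182.7])), (0.01, array([272.7, 175.3])), (0.02, array([272.6, 172.2])), (0.03, array([272.6, 169.1]))]
-1 0.053 (272.0, 171.57142857142856) [(-0.014, array([270.1, 183.7])), (0.01, array([270. , 176.3])), (0.02, array([269.9, 173.2])), (0.03, array([269.9, 170.1]))]
1 0.0435 (297.7142857142857, 162.14285714285714) [(-0.014, array([296.2, 173.7])), (0.01, array([296.4, 166.4])), (0.02, array([296.4, 163.4])), (0.03, array([296.5, 160.3]))]
1 0.053 (297.7142857142857, 162.14285714285714) [(-0.014, array([298.7, 172.7])), (0.01, array([298.9, 165.5])), (0.02, array([298.9, 162.4])), (0.03, array([299. , 159.4]))]
```

Emit:
apply_moves(travel=[[0.4,-1,-2],[0.6,-2.1,-5],[0.6,-2.1,-8],[0.6,-2.1,-11],[0.6,-2.1,-14],[0.6,-2.1,-15.5],[0.6,-2.1,-16.4],[0.6,-2.1,-16.4]], roll=[-2,-2,-2,-2,-2,-2,-2,-2], gripper=[8.7,8.7,8.7,8.7,8.7,8.7,8.7,8.7])

```text
clock: 11.98
tool_pos: [0.5187, 0.1582, 0.0078]
eef_rot: [-0.043, 0.707, 0.043, 0.705]
contact_force: [1.2, 0.2, 0.5]
opening: 0.987
```

Emit:
apply_moves(travel=[[0,0,-0.3],[0,0,-0.3],[0,0,-0.3],[0,0,-0.3],[0,0,-0.3],[0,0,-0.3],[0,0,-0.3],[0,0,-0.3]], roll=[0,0,0,0,0,0,0,0], gripper=[7.5,6.5,5.5,5.5,5.5,5.5,5.5,5.5], newtons=25)

```text
clock: 12.65
tool_pos: [0.5202, 0.1587, 0.0074]
eef_rot: [-0.042, 0.705, 0.043, 0.706]
contact_force: [-1.2, 0.1, 7.1]
opening: 0.68
```

```bash
python3 - <<'E'
from h import *
state()
s=load('scene0'); f=[back(s,190+0,190,0)]
c=np.mean([[.3579,.3193],[.376,.4447],[.5437,.4209],[.5164,.2932]],0); print('tray',c,'long',np.degrees(np.arctan2(-.0260,.1584)),np.degrees(np.arctan2(-.0238,.1677)))
E
```

```text
t 12.65 tcp [0.5202 0.1587 0.0074] jaw dir 6.9 open 59.9 F [-1.2  0.1  7.1]
tray [0.4485   0.369525] long -9.321488949221532 -8.077480378917107
```

Emit:
apply_moves(travel=[[0,0,1],[0,0,3],[0,0,6],[0,0,9],[0,0,12],[-0.7,2.1,12],[-1.7,5,12],[-2.7,8,12]], roll=[0,0,0,0,0,-4,-8,-12], gripper=[5.5,5.5,5.5,5.5,5.5,5.5,5.5,5.5])

```text
clock: 13.32
tool_pos: [0.4931, 0.2383, 0.128]
eef_rot: [0.034, 0.706, -0.034, 0.707]
contact_force: [-0.1, -0.2, -0.0]
opening: 0.683
```

Emit:
apply_moves(travel=[[-1,3,0],[-2,6,0],[-3,9,0],[-4,12,0],[-4.4,13.2,-1],[-4.4,13.2,-4],[-4.4,13.2,-7],[-4.4,13.2,-9]], roll=[-4,-4,-4,-4,-4,-4,-4,-4], gripper=[5.5,5.5,5.5,5.5,5.5,5.5,5.5,5.5])

```text
clock: 13.98
tool_pos: [0.4477, 0.3692, 0.0343]
eef_rot: [0.055, 0.705, -0.057, 0.704]
contact_force: [-0.0, -0.4, 0.2]
opening: 0.68
```

```bash
python3 - <<'E'
from h import *
st=state(); s=snap('wrist','w5'); S=snap('side','d5')
t=np.array(st['tool_pos']); p=proj(S,t).astype(int)
b=cv2.resize(S['image'][:,:,::-1][p[1]-50:p[1]+70,p[0]-50:p[0]+50],(350,420),interpolation=cv2.INTER_CUBIC)
cv2.imwrite('pics/m5.png',np.hstack([cv2.resize(s['image'][:,:,::-1][100:350],(448,200)),np.zeros((200,0,3),np.uint8)])) if 0 else cv2.imwrite('pics/m5.png',b)
E
```

```text
t 13.98 tcp [0.4477 0.3692 0.0343] jaw dir -9.1 open 59.9 F [-0.  -0.4  0.2]
```

View pics/m5.png

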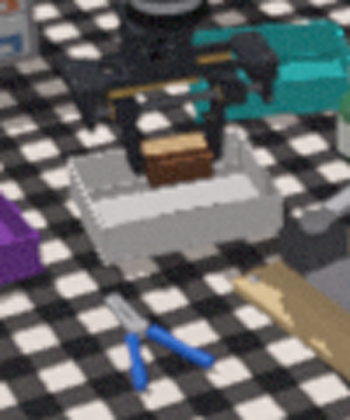

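The piece is held level above the tray. Lowering and releasing it.

Emit:
apply_moves(travel=[[0,0,-1.5],[0,0,-3],[0,0,-4],[0,0,-4.4],[0,0,-4.4],[0,0,-4.4],[0,0,-4.4],[0,0,-4.4]], roll=[0,0,0,0,0,0,0,0], gripper=[5.5,5.5,5.5,5.5,5.5,5.5,5.5,5.5])

```text
clock: 14.75
tool_pos: [0.4492, 0.3708, -0.0067]
eef_rot: [0.056, 0.704, -0.056, 0.705]
contact_force: [-0.4, -0.1, 0.6]
opening: 0.679
```

Emit:
apply_moves(travel=[[0,0,0],[0,0,0],[0,0,0],[0,0,0],[0,0,2],[0,0,5],[0,0,9],[0,0,13]], roll=[0,0,0,0,0,0,0,0], gripper=[6.5,7.5,8.6,8.6,8.6,8.6,8.6,8.6])

```text
clock: 15.42
tool_pos: [0.4479, 0.3698, 0.1232]
eef_rot: [0.055, 0.705, -0.057, 0.704]
contact_force: [1.0, 1.0, 0.4]
opening: 0.976
```

```bash
python3 - <<'E'
from h import *
state(); s=snap('scene','s6')
# brown blanks detection
a=s['image']; h=cv2.cvtColor(a,cv2.COLOR_RGB2HSV)
b=load('scene0')['image']; print([b[int(125+v/6.667),int(110+u/6.667)] for u,v in((410,131),(180,321),(648,262))])
E
```

```text
t 15.42 tcp [0.4479 0.3698 0.1232] jaw dir -9.1 open 86.0 F [1.  1.  0.4]
[array([158, 104,  69], dtype=uint8), array([158, 103,  68], dtype=uint8), array([156, 102,  69], dtype=uint8)]
```

Released. Now I'll fit the blanks' poses by matching projected boxes to colour masks in both fixed cameras, which also catches any that get knocked.

```bash
cat >> h.py <<'E'
from scipy.optimize import minimize
def mask(s):
    h=cv2.cvtColor(s['image'],cv2.COLOR_RGB2HSV); m=cv2.inRange(h,(6,90,50),(15,200,230)); return cv2.morphologyEx(m,cv2.MORPH_OPEN,np.ones((2,2)))
def hull(s,x,y,a,z0=0,k=4):
    c,sn=np.cos(a),np.sin(a)
    P=[proj(s,[x+c*l-sn*w,y+sn*l+c*w,z]) for l in(-.03,.03) for w in(-.012,.012) for z in(z0,z0+.024)]
    return cv2.convexHull((np.array(P)*16*k).astype(np.int32))
def fit(views,x,y,a,z0=0,k=4):
    ms=[cv2.resize(mask(s),None,fx=k,fy=k,interpolation=cv2.INTER_LINEAR)>127 for s in views]
    def cost(p):
        e=0
        for s,m in zip(views,ms):
            u,v=(proj(s,[x,y,.012+z0])*k).astype(int); w=45*k; u0,v0=max(u-w,0),max(v-w,0)
            f=np.zeros(m.shape,np.uint8); cv2.fillConvexPoly(f,hull(s,x+p[0]/100,y+p[1]/100,a+p[2],z0,k),1,shift=4)
            f=f[v0:v+w,u0:u+w].astype(bool); g=m[v0:v+w,u0:u+w]; e-=(f&g).sum()/((f|g)&(cv2.dilate(f.astype(np.uint8),np.ones((6*k,6*k)))>0)).sum()
        return e/len(views)
    best=min((minimize(cost,(dx,dy,da),method='Nelder-Mead',options=dict(initial_simplex=np.array([(dx,dy,da)]*4)+np.vstack([np.zeros(3),np.diag([.6,.6,.25])]),maxiter=120)) for dx,dy,da in[(0,0,0),(.5,.5,.3),(-.5,-.5,-.3)]),key=lambda o:o.fun)
    p=best.x; return np.array([x+p[0]/100,y+p[1]/100,a+p[2]]),-best.fun
def blobs(s,z=.012):
    n,_,st,c=cv2.connectedComponentsWithStats(mask(s)); return [(back(s,*c[i],z)[:2].round(3),int(st[i,4])) for i in range(1,n) if st[i,4]>60]
E
python3 - <<'E'
from h import *
C=load('s6'); S=snap('side','d6')
print('scene',blobs(C)); print('side',blobs(S))
for n,(x,y,a) in dict(A=(.4538,-.3685,160),B=(.5915,-.3719,141),C=(.4472,-.2309,124)).items():
    for vs in([C,S],[C],[S]):
        p,i=fit(vs,x,y,np.radians(a)); print(n,p[:2].round(4),np.degrees(p[2]).round(1),round(i,3))
E
```

```text
scene [(array([ 0.368, -1.257]), 1832), (array([-0.426, -0.394]), 582), (array([-0.476, -0.051]), 580), (array([-0.657,  0.404]), 865), (array([-0.425,  0.281]), 691), (array([ 0.583, -0.996]), 787), (array([-0.161,  0.579]), 565), (array([ 0.454, -0.367]), 217), (array([ 0.448, -0.232]), 201), (array([ 0.593, -0.371]), 244), (array([0.455, 0.359]), 145), (array([0.79 , 0.041]), 180)]
side [(array([-0.164,  0.668]), 312), (array([0.451, 0.368]), 107), (array([-0.164,  0.575]), 813), (array([ 0.444, -0.24 ]), 306), (array([ 0.592, -0.38 ]), 414), (array([ 0.452, -0.375]), 438)]
A [ 0.4514 -0.3744] 155.5 0.734
A [ 0.4542 -0.3642] 158.6 0.877
A [ 0.4524 -0.3763] 153.1 0.91
B [ 0.5924 -0.3789] 140.4 0.739
B [ 0.5939 -0.3689] 144.6 0.893
B [ 0.5913 -0.3808] 143.2 0.925
C [ 0.4475 -0.2318] 212.0 0.738
C [ 0.4479 -0.2301] 211.0 0.921
C [ 0.4448 -0.2415] 211.1 0.93
```

Emit:
apply_moves(travel=[[0,-2,4],[0,-5,8],[0,-9,8],[0,-13,8],[0,-17,8],[0,-21,8],[0,-25,8],[0,-29,8]], roll=[5,10,15,20,25,30,35,40], gripper=[8.7,8.7,8.7,8.7,8.7,8.7,8.7,8.7])

```text
clock: 16.18
tool_pos: [0.448, 0.0784, 0.2022]
eef_rot: [-0.19, 0.681, 0.19, 0.681]
contact_force: [0.5, -0.9, 0.1]
opening: 0.988
```

Emit:
apply_moves(travel=[[0.5,-4,0],[1,-8,0],[1.5,-12,0],[2,-16,0],[2.5,-20,0],[3,-24,0],[3.5,-28,0],[4.2,-32,0]], roll=[0,0,0,0,0,0,0,0], gripper=[8.7,8.7,8.7,8.7,8.7,8.7,8.7,8.7])

```text
clock: 16.85
tool_pos: [0.4897, -0.2416, 0.2019]
eef_rot: [-0.188, 0.682, 0.189, 0.681]
contact_force: [0.9, 0.5, 0.2]
opening: 0.985
```

Emit:
apply_moves(travel=[[0,-2,0],[0,-4,0],[0,-6,0],[0,-7,0],[0,-7,0],[0,-7,0],[0,-7,0],[0,-7,0]], roll=[0,0,0,0,0,0,0,0], gripper=[8.7,8.7,8.7,8.7,8.7,8.7,8.7,8.7])

```text
clock: 17.52
tool_pos: [0.491, -0.3075, 0.2024]
eef_rot: [-0.189, 0.681, 0.19, 0.681]
contact_force: [-0.0, 0.7, -1.6]
opening: 0.986
```

```bash
python3 - <<'E'
from h import *
state(); s=snap('wrist','w7')
for x,y,a in((.4479,-.2301,31),(.4448,-.2415,31)):
    p,i=fit([s],x,y,np.radians(a),k=2); print(p[:2].round(4),np.degrees(p[2]).round(1),round(i,3), proj(s,[*p[:2],.024]))
print(blobs(s,.02))
E
```

```text
t 17.52 tcp [ 0.491  -0.3075  0.2024] jaw dir 31.1 open 86.9 F [-0.   0.7 -1.6]
[ 0.4478 -0.2384] 29.7 0.923 [276.72384083 120.82981525]
[ 0.4478 -0.2384] 29.7 0.924 [276.72869233 120.82598611]
[(array([ 0.448, -0.238]), 1191), (array([ 0.456, -0.373]), 1055), (array([ 0.59 , -0.373]), 791)]
```

View pics/w7.png

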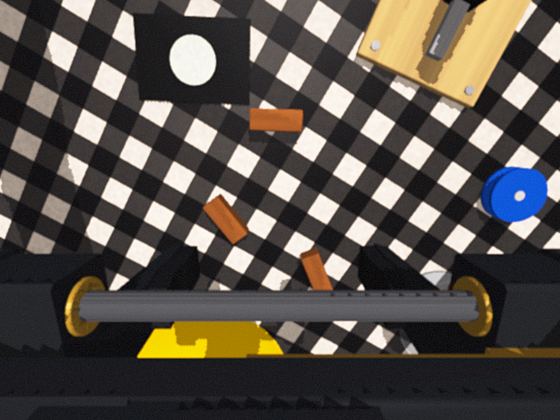

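The wrist view shows C at (276,120), A at (226,219) and B at (316,270). The three cameras agree to about 6 mm and I trust the nearest one. Grasping C by its ends.

Emit:
apply_moves(travel=[[-1.2,2,0],[-2.4,4,-2],[-3.6,6,-5],[-4.2,7.2,-8],[-4.2,7.2,-11],[-4.2,7.2,-14],[-4.2,7.2,-17],[-4.2,7.2,-18]], roll=[-1,-1,-1,-1,-1,-1,-1,-1], gripper=[8.7,8.7,8.7,8.7,8.7,8.7,8.7,8.7])

```text
clock: 18.23
tool_pos: [0.4474, -0.2356, 0.0195]
eef_rot: [-0.182, 0.684, 0.184, 0.682]
contact_force: [0.3, -0.2, -0.1]
opening: 0.993
```

Emit:
apply_moves(travel=[[0,0,-1],[0,0,-2],[0,0,-2.6],[0,0,-3],[0,0,-3],[0,0,-3],[0,0,-3],[0,0,-3]], roll=[0,0,0,0,0,0,0,0], gripper=[8.7,8.7,8.7,8.7,7.5,6.5,5.5,5.5], newtons=20)

```text
clock: 18.9
tool_pos: [0.449, -0.2378, -0.007]
eef_rot: [-0.183, 0.683, 0.182, 0.684]
contact_force: [0.1, 0.1, -1.2]
opening: 0.708
```

Emit:
apply_moves(travel=[[0,0,0],[0,0,0],[0,0,0],[0,0,0],[0,0,0],[0,0,0],[0,0,0],[0,0,0]], roll=[0,0,0,0,0,0,0,0], gripper=[5.5,5.5,5.5,5.5,5.5,5.5,5.5,5.5])

```text
clock: 19.57
tool_pos: [0.4489, -0.2378, -0.007]
eef_rot: [-0.183, 0.683, 0.182, 0.683]
contact_force: [-1.0, 0.2, 5.4]
opening: 0.676
```

```bash
python3 - <<'E'
from h import *
state(); print(cl(0,.102,0),cl(0,.074,0),cl(0,.046,0))
E
```

```text
t 19.57 tcp [ 0.4489 -0.2378 -0.007 ] jaw dir 29.9 open 59.6 F [-1.   0.2  5.4]
[0.51821954 0.16437191 0.        ] [0.52255143 0.13670903 0.        ] [0.52688332 0.10904615 0.        ]
```

Emit:
apply_moves(travel=[[0,0,1],[0,0,3.5],[0,0,7],[0,0,11],[0,0,15],[0,1,18.5],[0,3,21],[0.5,6,21]], roll=[0,0,0,0,0,-4,-8,-12], gripper=[5.5,5.5,5.5,5.5,5.5,5.5,5.5,5.5])

```text
clock: 20.23
tool_pos: [0.4552, -0.1806, 0.2076]
eef_rot: [-0.109, 0.696, 0.105, 0.702]
contact_force: [1.0, 0.1, -1.1]
opening: 0.673
```

Emit:
apply_moves(travel=[[0.5,4,0],[1,8,0],[1.6,12,0],[2.4,16,0],[3.2,20,0],[4,24,0],[5,28,0],[6,31.5,0]], roll=[-4,-8,-9,-9,-9,-9,-9,-9], gripper=[5.5,5.5,5.5,5.5,5.5,5.5,5.5,5.5])

```text
clock: 20.9
tool_pos: [0.513, 0.1407, 0.203]
eef_rot: [-0.055, 0.705, 0.056, 0.705]
contact_force: [1.0, -0.0, -1.1]
opening: 0.677
```

Emit:
apply_moves(travel=[[0.4,2.8,-2],[0.4,2.8,-5],[0.4,2.8,-8],[0.4,2.8,-11],[0.4,2.8,-13],[0.4,2.8,-14],[0.4,2.8,-14],[0.4,2.8,-14]], roll=[0,0,0,0,0,0,0,0], gripper=[5.5,5.5,5.5,5.5,5.5,5.5,5.5,5.5])

```text
clock: 21.57
tool_pos: [0.5178, 0.1655, 0.0629]
eef_rot: [-0.055, 0.705, 0.055, 0.705]
contact_force: [-0.0, -0.4, 0.3]
opening: 0.679
```

```bash
python3 - <<'E'
from h import *
st=state(); s=snap('wrist','w8'); snap('scene','s8')
a=s['image'][:,:,::-1].copy(); 
cv2.imwrite('pics/w8c.png',cv2.resize(a[60:330,120:460],(680,540),interpolation=cv2.INTER_CUBIC))
E
```

```text
t 21.57 tcp [0.5178 0.1655 0.0629] jaw dir 8.9 open 59.8 F [-0.  -0.4  0.3]
```

View pics/w8c.png

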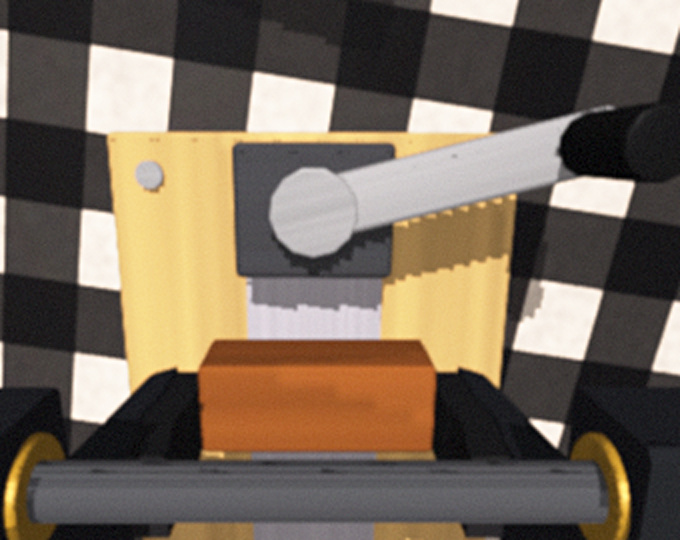

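Blank C is held square and centred over the bed (blank centre column 317, bed 314). Lowering it.

Emit:
apply_moves(travel=[[0,0,-1.5],[0,0,-3],[0,0,-4],[0,0,-4.5],[0,0,-4.8],[0,0,-4.8],[0,0,-4.8],[0,0,-4.8]], roll=[0,0,0,0,0,0,0,0], gripper=[5.5,5.5,5.5,5.5,5.5,5.5,5.5,5.5])

```text
clock: 22.33
tool_pos: [0.5181, 0.1656, 0.015]
eef_rot: [-0.055, 0.705, 0.055, 0.705]
contact_force: [-0.2, 0.1, -0.2]
opening: 0.68
```

Emit:
apply_moves(travel=[[0,0,0],[0,0,0],[0,0,0],[0,0,0],[0,0,2],[0,0,5],[0,0,9],[0,0,13]], roll=[0,0,0,0,0,0,0,0], gripper=[6.5,7.5,8.7,8.7,8.7,8.7,8.7,8.7])

```text
clock: 23.0
tool_pos: [0.5167, 0.1651, 0.1453]
eef_rot: [-0.055, 0.706, 0.055, 0.704]
contact_force: [1.2, 0.9, -0.0]
opening: 0.986
```

```bash
cat >> h.py <<'E'
RI=lambda p:np.array([[np.cos(YAW),np.sin(YAW)],[-np.sin(YAW),np.cos(YAW)]])@(np.array(p[:2])-O)
E
python3 - <<'E'
from h import *
state(); s=snap('wrist','w9'); C=snap('scene','s9'); S=snap('side','d9')
p,i=fit([s],.5182,.1644,YAW,z0=.02,k=2); print('placed clamp',RI(p).round(4),np.degrees(p[2]-YAW).round(1),i)
for n,x,y,a in(('A',.455,-.372,157),('B',.592,-.374,142)):
    for v in(C,S): p,i=fit([v],x,y,np.radians(a)); print(n,p[:2].round(4),np.degrees(p[2]).round(1),round(i,2))
E
```

```text
t 23.0 tcp [0.5167 0.1651 0.1453] jaw dir 8.9 open 86.9 F [ 1.2  0.9 -0. ]
placed clamp [0.0017 0.1027] 0.1 0.9253811179459749
A [ 0.4548 -0.3636] 158.4 0.88
A [ 0.4522 -0.3768] 156.1 0.92
B [ 0.5941 -0.369 ] 143.7 0.89
B [ 0.5908 -0.3806] 141.2 0.92
```

Placed at clamp (1.7, 102.7) mm and square to 0.1°. Fetching A next, near (0.455, -0.3725) at −23°.

Emit:
apply_moves(travel=[[0,0,3],[-0.3,-3,6],[-0.8,-7,6],[-1.3,-11,6],[-1.8,-15,6],[-2.3,-19,6],[-2.8,-23,6],[-3.3,-27,6]], roll=[0,-4,-8,-12,-16,-20,-24,-28], gripper=[8.7,8.7,8.7,8.7,8.7,8.7,8.7,8.7])

```text
clock: 23.82
tool_pos: [0.4832, -0.1061, 0.2032]
eef_rot: [0.118, 0.698, -0.118, 0.696]
contact_force: [0.4, -0.1, -0.2]
opening: 0.988
```

Emit:
apply_moves(travel=[[-0.4,-4,0],[-0.8,-8,0],[-1.2,-12,0],[-1.6,-16,0],[-2.1,-20,0],[-2.5,-24,0],[-2.95,-26.75,-2],[-2.95,-26.75,-5]], roll=[-4,-4,-4,-4,-4,-4,-4,-4], gripper=[8.7,8.7,8.7,8.7,8.7,8.7,8.7,8.7])

```text
clock: 24.48
tool_pos: [0.4531, -0.382, 0.1549]
eef_rot: [0.142, 0.69, -0.148, 0.694]
contact_force: [-0.2, -0.9, -0.1]
opening: 0.989
```

```bash
python3 - <<'E'
from h import *
state(); s=snap('wrist','w10')
for z in(0,):
    p,i=fit([s],.455,-.3725,np.radians(157),k=2); print(p[:2].round(4),np.degrees(p[2]).round(1),round(i,3),proj(s,[*p[:2],.024]))
print(blobs(s,.02))
E
```

```text
t 24.48 tcp [ 0.4531 -0.382   0.1549] jaw dir -23.7 open 87.1 F [-0.2 -0.9 -0.1]
[ 0.4543 -0.3743] 158.2 0.91 [274.79086129 192.56928971]
[(array([ 0.592, -0.376]), 1604), (array([ 0.455, -0.373]), 1445)]
```

Emit:
apply_moves(travel=[[0,-0.1,-3],[0,-0.1,-6],[0,-0.1,-9],[0,-0.1,-12],[0,-0.1,-14],[0,-0.1,-15.2],[0,-0.1,-16.2],[0,-0.1,-16.2]], roll=[1,1,1,1,1,1,1,1], gripper=[8.7,8.7,8.7,8.7,8.7,8.7,8.7,8.7])

```text
clock: 25.2
tool_pos: [0.4544, -0.3716, -0.0092]
eef_rot: [0.136, 0.695, -0.135, 0.693]
contact_force: [0.3, 0.0, -0.0]
opening: 0.985
```

Emit:
apply_moves(travel=[[0,0,0],[0,0,0],[0,0,0],[0,0,0],[0,0,0],[0,0,0],[0,0,0],[0,0,0]], roll=[0,0,0,0,0,0,0,0], gripper=[7.5,6.5,5.5,5.5,5.5,5.5,5.5,5.5], newtons=20)

```text
clock: 25.87
tool_pos: [0.4556, -0.3734, -0.0066]
eef_rot: [0.135, 0.694, -0.136, 0.694]
contact_force: [-1.3, 0.3, 6.3]
opening: 0.674
```

Emit:
apply_moves(travel=[[0,0,0],[0,0,0],[0,0,1],[0,0,4],[0,0,8],[0,0,12],[0,0,16],[0,0,20]], roll=[0,0,0,0,0,0,0,0], gripper=[5.5,5.5,5.5,5.5,5.5,5.5,5.5,5.5])

```text
clock: 26.53
tool_pos: [0.4546, -0.3727, 0.195]
eef_rot: [0.136, 0.694, -0.136, 0.694]
contact_force: [1.0, -0.3, -1.4]
opening: 0.677
```

Emit:
apply_moves(travel=[[0,2,1],[0.5,6,1.5],[1,10,1.5],[1.5,14,1.5],[2,18,1.5],[2.5,22,1.5],[3,26,1.5],[3.5,30,1.5]], roll=[4,8,12,16,20,24,28,31], gripper=[5.5,5.5,5.5,5.5,5.5,5.5,5.5,5.5])

```text
clock: 27.2
tool_pos: [0.4898, -0.0713, 0.2081]
eef_rot: [-0.056, 0.705, 0.056, 0.705]
contact_force: [0.8, 0.4, -0.9]
opening: 0.68
```

Emit:
apply_moves(travel=[[0.5,4,0],[1.2,8,0],[1.9,12,0],[2.5,16,0],[2.9,19,0],[3.2,21.1,-1],[3.2,21.1,-4],[3.2,21.1,-7]], roll=[0,0,0,0,0,0,0,0], gripper=[5.5,5.5,5.5,5.5,5.5,5.5,5.5,5.5])

```text
clock: 27.87
tool_pos: [0.5233, 0.1408, 0.1382]
eef_rot: [-0.055, 0.703, 0.057, 0.706]
contact_force: [-0.8, -0.9, -1.0]
opening: 0.679
```

Emit:
apply_moves(travel=[[0,0,-3],[0,0,-6],[0,0,-7.5],[0,0,-7.5],[0,0,-7.5],[0,0,-7.5],[0,0,-7.5],[0,0,-7.5]], roll=[0,0,0,0,0,0,0,0], gripper=[5.5,5.5,5.5,5.5,5.5,5.5,5.5,5.5])

```text
clock: 28.53
tool_pos: [0.5231, 0.1382, 0.0639]
eef_rot: [-0.055, 0.704, 0.055, 0.706]
contact_force: [0.3, 0.6, -1.0]
opening: 0.678
```

```bash
python3 - <<'E'
from h import *
st=state(); print(RI(st['tool_pos'])); s=snap('wrist','w11'); 
a=s['image'][:,:,::-1]; cv2.imwrite('pics/w11c.png',cv2.resize(a[60:330,120:460],(680,540)))
p,i=fit([s],*st['tool_pos'][:2],YAW,z0=.062,k=2); print(RI(p),np.degrees(p[2]-YAW),i)
p,i=fit([s],.518,.1650,YAW,z0=.02,k=2); print('C',RI(p),np.degrees(p[2]-YAW),i)
E
```

```text
t 28.53 tcp [0.5231 0.1382 0.0639] jaw dir 8.9 open 59.8 F [ 0.3  0.6 -1. ]
[0.00079684 0.07539636]
[-0.0033104   0.06980222] -0.2262234294095278 0.9406817616322468
C [0.00195769 0.10444694] 0.1312354757577149 0.9006530498818952
```

Emit:
apply_moves(travel=[[0,0,-1.5],[0,0,-3],[0,0,-4],[0,0,-4.5],[0,0,-4.8],[0,0,-4.8],[0,0,-4.8],[0,0,-4.8]], roll=[0,0,0,0,0,0,0,0], gripper=[5.5,5.5,5.5,5.5,5.5,5.5,5.5,5.5])

```text
clock: 29.25
tool_pos: [0.5226, 0.138, 0.015]
eef_rot: [-0.055, 0.705, 0.055, 0.705]
contact_force: [1.0, 1.1, 0.0]
opening: 0.677
```

Emit:
apply_moves(travel=[[0,0,0],[0,0,0],[0,0,0],[0,0,0],[0,0,2],[0,0,5],[0,0,9],[0,0,13]], roll=[0,0,0,0,0,0,0,0], gripper=[6.5,7.5,8.7,8.7,8.7,8.7,8.7,8.7])

```text
clock: 29.92
tool_pos: [0.5212, 0.1377, 0.1453]
eef_rot: [-0.055, 0.706, 0.055, 0.704]
contact_force: [0.7, 0.7, -0.2]
opening: 0.989
```

```bash
python3 - <<'E'
from h import *
state(); s=snap('wrist','w12'); C=snap('scene','s12'); S=snap('side','d12')
p,i=fit([s],*cl(0,.0745,0)[:2],YAW,z0=.02,k=2); print('placed A clamp',RI(p).round(4),np.degrees(p[2]-YAW).round(1),i)
p,i=fit([s],*cl(0,.103,0)[:2],YAW,z0=.02,k=2); print('C clamp',RI(p).round(4),np.degrees(p[2]-YAW).round(1),i)
for v in(C,S): p,i=fit([v],.592,-.375,np.radians(142)); print('B',p[:2].round(4),np.degrees(p[2]).round(1),round(i,2))
print(blobs(S),blobs(C)[-7:])
E
```

```text
t 29.92 tcp [0.5212 0.1377 0.1453] jaw dir 8.9 open 87.2 F [ 0.7  0.7 -0.2]
placed A clamp [0.002  0.0724] 0.1 0.8902586091384161
C clamp [0.0016 0.1037] 0.0 0.9359989266067356
B [ 0.5936 -0.3684] 144.6 0.89
B [ 0.591  -0.3808] 141.6 0.92
[(array([-0.164,  0.668]), 319), (array([0.451, 0.368]), 107), (array([-0.165,  0.575]), 821), (array([0.535, 0.175]), 352), (array([ 0.592, -0.38 ]), 407)] [(array([-0.424,  0.252]), 956), (array([ 0.583, -0.996]), 790), (array([-0.161,  0.579]), 563), (array([ 0.593, -0.37 ]), 244), (array([0.512, 0.152]), 511), (array([0.444, 0.36 ]), 202), (array([0.79 , 0.041]), 180)]
```

A is placed well. Fetching B.

Emit:
apply_moves(travel=[[0,0,3],[0.3,-3,6],[0.8,-7,6],[1.3,-11,6],[1.8,-15,6],[2.3,-19,6],[2.8,-23,6],[3.3,-27,6]], roll=[-5,-10,-15,-20,-25,-30,-35,-40], gripper=[8.7,8.7,8.7,8.7,8.7,8.7,8.7,8.7])

```text
clock: 30.73
tool_pos: [0.5541, -0.1338, 0.203]
eef_rot: [0.191, 0.682, -0.191, 0.68]
contact_force: [0.7, -0.2, -0.7]
opening: 0.985
```

Emit:
apply_moves(travel=[[0.5,-4,0],[1.1,-8,0],[1.7,-12,0],[2.3,-16,0],[3,-20,0],[3.8,-24.4,0],[3.8,-24.4,-2],[3.8,-24.4,-5]], roll=[-6,-6,-6,-6,-6,-6,-6,-6], gripper=[8.7,8.7,8.7,8.7,8.7,8.7,8.7,8.7])

```text
clock: 31.4
tool_pos: [0.5932, -0.3822, 0.1548]
eef_rot: [0.225, 0.668, -0.228, 0.672]
contact_force: [0.7, 0.4, -0.2]
opening: 0.982
```

```bash
python3 - <<'E'
from h import *
state(); s=snap('wrist','w13')
p,i=fit([s],.593,-.377,np.radians(142.5),k=2); print(p[:2].round(4),np.degrees(p[2]).round(1),round(i,3),proj(s,[*p[:2],.024]))
E
```

```text
t 31.4 tcp [ 0.5932 -0.3822  0.1548] jaw dir -37.4 open 86.5 F [ 0.7  0.4 -0.2]
[ 0.5936 -0.3782] 142.3 0.918 [274.69373028 197.19963301]
```

Cmd is (59.3, −37.66, 15.38) and B is at (59.35, −37.8), so I can go straight down.

Emit:
apply_moves(travel=[[0,-0.1,-3],[0,-0.1,-6],[0,-0.1,-9],[0,-0.1,-12],[0,-0.1,-14],[0,-0.1,-15.2],[0,-0.1,-16.2],[0,-0.1,-16.2]], roll=[0,0,0,0,0,0,0,0], gripper=[8.7,8.7,8.7,8.7,8.7,8.7,8.7,8.7])

```text
clock: 32.12
tool_pos: [0.592, -0.3758, -0.0097]
eef_rot: [0.225, 0.672, -0.224, 0.669]
contact_force: [0.0, 0.7, -0.2]
opening: 0.992
```

Emit:
apply_moves(travel=[[0,0,0],[0,0,0],[0,0,0],[0,0,0],[0,0,0],[0,0,0],[0,0,0],[0,0,0]], roll=[0,0,0,0,0,0,0,0], gripper=[7.5,6.5,5.5,5.5,5.5,5.5,5.5,5.5], newtons=20)

```text
clock: 32.78
tool_pos: [0.5938, -0.3775, -0.0064]
eef_rot: [0.225, 0.67, -0.225, 0.671]
contact_force: [-1.0, 0.4, 6.8]
opening: 0.676
```

Emit:
apply_moves(travel=[[0,0,0],[0,0,0],[0,0,1],[0,0,4],[0,0,8],[0,0,12],[0,0,16],[0,0,20]], roll=[0,0,0,0,0,0,0,0], gripper=[5.5,5.5,5.5,5.5,5.5,5.5,5.5,5.5])

```text
clock: 33.45
tool_pos: [0.5927, -0.3768, 0.1948]
eef_rot: [0.225, 0.67, -0.225, 0.67]
contact_force: [0.3, -0.4, 0.0]
opening: 0.678
```

Emit:
apply_moves(travel=[[0,2,1],[-0.5,6,1.5],[-1,10,1.5],[-1.5,14,1.5],[-2,18,1.5],[-2.5,22,1.5],[-3,26,1.5],[-3.5,30,1.5]], roll=[5,11,17,23,29,35,41,46.4], gripper=[5.5,5.5,5.5,5.5,5.5,5.5,5.5,5.5])

```text
clock: 34.12
tool_pos: [0.5574, -0.0754, 0.2081]
eef_rot: [-0.059, 0.704, 0.059, 0.705]
contact_force: [0.5, 0.4, -0.6]
opening: 0.682
```

Emit:
apply_moves(travel=[[-0.5,4,0],[-1.2,8,0],[-1.9,12,0],[-2.5,15,0],[-3.2,18.4,0],[-3.2,18.4,-2],[-3.2,18.4,-5],[-3.2,18.4,-8]], roll=[0,0,0,0,0,0,0,0], gripper=[5.5,5.5,5.5,5.5,5.5,5.5,5.5,5.5])

```text
clock: 34.78
tool_pos: [0.5269, 0.1082, 0.1279]
eef_rot: [-0.058, 0.703, 0.058, 0.706]
contact_force: [-0.3, -0.3, -0.7]
opening: 0.68
```

Emit:
apply_moves(travel=[[0,0,-3],[0,0,-6],[0,0,-6.5],[0,0,-6.5],[0,0,-6.5],[0,0,-6.5],[0,0,-6.5],[0,0,-6.5]], roll=[0,0,0,0,0,0,0,0], gripper=[5.5,5.5,5.5,5.5,5.5,5.5,5.5,5.5])

```text
clock: 35.45
tool_pos: [0.5272, 0.1072, 0.0639]
eef_rot: [-0.057, 0.704, 0.057, 0.706]
contact_force: [0.4, 0.4, -0.8]
opening: 0.678
```

```bash
python3 - <<'E'
from h import *
st=state(); print(RI(st['tool_pos']))
E
```

```text
t 35.45 tcp [0.5272 0.1072 0.0639] jaw dir 9.3 open 59.7 F [ 0.4  0.4 -0.8]
[-1.74670829e-05  4.40894159e-02]
```

Emit:
apply_moves(travel=[[0,0,-1.5],[0,0,-3],[0,0,-4],[0,0,-4.5],[0,0,-4.8],[0,0,-4.8],[0,0,-4.8],[0,0,-4.8]], roll=[0,0,0,0,0,0,0,0], gripper=[5.5,5.5,5.5,5.5,5.5,5.5,5.5,5.5])

```text
clock: 36.12
tool_pos: [0.5266, 0.107, 0.015]
eef_rot: [-0.057, 0.704, 0.057, 0.705]
contact_force: [1.0, 0.2, -0.4]
opening: 0.678
```

Emit:
apply_moves(travel=[[0,0,0],[0,0,0],[0,0,0],[0,0,0],[0,0,2],[0,0,5],[0,0,9],[0,0,13]], roll=[0,0,0,0,0,0,0,0], gripper=[6.5,7.5,8.7,8.7,8.7,8.7,8.7,8.7])

```text
clock: 36.78
tool_pos: [0.5252, 0.1067, 0.1454]
eef_rot: [-0.058, 0.706, 0.057, 0.704]
contact_force: [1.8, 0.5, -1.6]
opening: 0.99
```

```bash
python3 - <<'E'
from h import *
state(); s=snap('wrist','w14'); C=snap('scene','s14'); S=snap('side','d14')
for y in(.044,.0724,.1037):
    p,i=fit([s],*cl(0,y,0)[:2],YAW,z0=.02,k=2); print('clamp',RI(p).round(4),np.degrees(p[2]-YAW).round(1),round(i,2))
a=cv2.resize(s['image'][:,:,::-1][60:300,140:420],(490,420),interpolation=cv2.INTER_CUBIC)
b=cv2.resize(C['image'][:,:,::-1][190:330,190:430],(310,181),interpolation=cv2.INTER_CUBIC); b=np.vstack([b,cv2.resize(S['image'][:,:,::-1][160:300,180:400],(310,239))])
cv2.imwrite('pics/m14.png',np.hstack([a,b]))
E
```

```text
t 36.78 tcp [0.5252 0.1067 0.1454] jaw dir 9.3 open 87.2 F [ 1.8  0.5 -1.6]
clamp [0.0009 0.0407] 0.4 0.92
clamp [0.0017 0.073 ] 0.7 0.94
clamp [0.0015 0.1043] -0.7 0.94
```

View pics/m14.png

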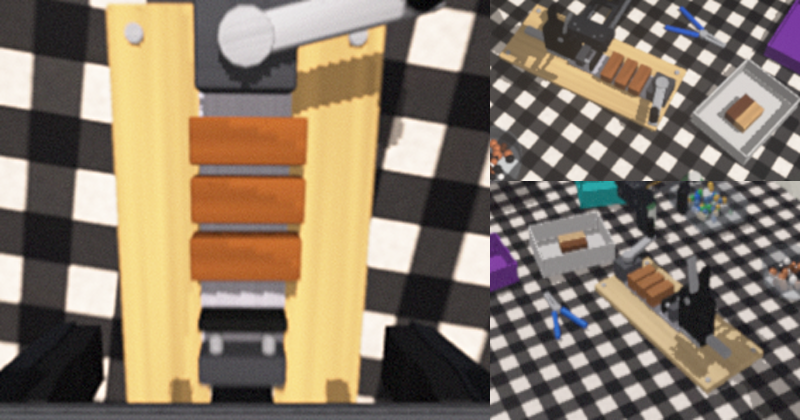

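All three blanks lie square and centred (x within 2 mm, angle within 0.7°), and the finished piece is flat in the tray. Next I'll swing the keeper back.

Emit:
apply_moves(travel=[[1,2,1],[2,5,1],[3,8,1],[4,10,1],[5,12,1],[5.75,13.7,1],[5.75,13.7,1],[5.75,13.7,1]], roll=[7,14,21,28,35,42,49,56], gripper=[6,6,6,6,6,6,6,6])

```text
clock: 37.6
tool_pos: [0.5827, 0.2455, 0.1525]
eef_rot: [-0.383, 0.594, 0.385, 0.593]
contact_force: [-0.3, -0.2, -0.0]
opening: 0.68
```

Emit:
apply_moves(travel=[[0,0,0],[0,0,0],[0,0,0],[0,0,0],[0,0,0],[0,0,0],[0,0,0],[0,0,0]], roll=[7,14,21,28,35,42,42,42], gripper=[5,5,5,5,5,5,5,5])

```text
clock: 38.27
tool_pos: [0.5828, 0.2436, 0.153]
eef_rot: [-0.568, 0.421, 0.57, 0.419]
contact_force: [1.0, 1.2, 0.2]
opening: 0.562
```

```bash
python3 - <<'E'
from h import *
state(); C=load('s14')
# knob black top in scene: refine angle
best=[]
g=cv2.cvtColor(C['image'],cv2.COLOR_RGB2GRAY)
for th in np.arange(1.3,1.95,.05):
    a=[cl(.08*np.sin(th),.154-.08*np.cos(th),z) for z in np.linspace(.06,.094,8)]
    best.append((round(th,2),np.mean([g[int(round(v)),int(round(u))] for u,v in(proj(C,x) for x in a)]).round(0)))
print(best)
E
```

```text
t 38.27 tcp [0.5828 0.2436 0.153 ] jaw dir 107.1 open 49.5 F [1.  1.2 0.2]
[(np.float64(1.3), np.float64(192.0)), (np.float64(1.35), np.float64(183.0)), (np.float64(1.4), np.float64(152.0)), (np.float64(1.45), np.float64(118.0)), (np.float64(1.5), np.float64(118.0)), (np.float64(1.55), np.float64(117.0)), (np.float64(1.6), np.float64(120.0)), (np.float64(1.65), np.float64(151.0)), (np.float64(1.7), np.float64(117.0)), (np.float64(1.75), np.float64(53.0)), (np.float64(1.8), np.float64(54.0)), (np.float64(1.85), np.float64(56.0)), (np.float64(1.9), np.float64(105.0))]
```

Emit:
apply_moves(travel=[[0.1,0.2,-2.5],[0.1,0.2,-5],[0.1,0.2,-7.5],[0.1,0.2,-9.5],[0.1,0.2,-10.1],[0.1,0.2,-10.1],[0.1,0.2,-10.1],[0.1,0.2,-10.1]], roll=[0,0,0,0,0,0,0,0], gripper=[5,5,5,5,4,3,1.5,1.5], newtons=8)

```text
clock: 38.93
tool_pos: [0.5855, 0.2467, 0.0548]
eef_rot: [0.57, -0.419, -0.569, -0.42]
contact_force: [-0.3, 0.2, 0.2]
opening: 0.289
```

Emit:
apply_moves(travel=[[0,0,0],[0,0,0],[0,0,0],[0,0,0],[0,0,0],[0,0,0],[0,0,0],[0,0,0]], roll=[0,0,0,0,0,0,0,0], gripper=[1.5,1.5,1.5,1.5,1.5,1.5,1.5,1.5])

```text
clock: 39.6
tool_pos: [0.5857, 0.2464, 0.0548]
eef_rot: [0.57, -0.418, -0.569, -0.42]
contact_force: [0.4, -0.4, 6.5]
opening: 0.198
```

```bash
python3 - <<'E'
from h import *
st=state(); print(RI(st['tool_pos']))
f=lambda t:cl(.08*np.sin(t),.154-.08*np.cos(t),0)
t0=1.78
for n in range(1,18): t=t0-n*6.05*np.pi/180; print(np.round((f(t)-f(t0))[:2]*100,1),end=' ')
E
```

```text
t 39.6 tcp [0.5857 0.2464 0.0548] jaw dir 107.3 open 17.4 F [ 0.4 -0.4  6.5]
[0.07934492 0.17258401]
[ 0.3 -0.8] [ 0.4 -1.6] [ 0.5 -2.5] [ 0.5 -3.3] [ 0.4 -4.2] [ 0.2 -5. ] [-0.  -5.8] [-0.4 -6.5] [-0.8 -7.3] [-1.3 -8. ] [-1.9 -8.6] [-2.5 -9.1] [-3.2 -9.6] [ -3.9 -10. ] [ -4.7 -10.4] [ -5.5 -10.6] [ -6.4 -10.8]
```

Emit:
apply_moves(travel=[[0.3,-0.8,0],[0.4,-1.6,0],[0.5,-2.5,0],[0.5,-3.3,0],[0.4,-4.2,0],[0.2,-5,0],[0,-5.8,0],[-0.4,-6.5,0]], roll=[-6,-12,-18,-24,-30,-36,-42,-48], gripper=[1.5,1.5,1.5,1.5,1.5,1.5,1.5,1.5])

```text
clock: 40.27
tool_pos: [0.5851, 0.1803, 0.0549]
eef_rot: [-0.349, 0.613, 0.347, 0.619]
contact_force: [7.3, -1.9, 0.6]
opening: 0.2
```

Emit:
apply_moves(travel=[[-0.4,-0.8,0],[-0.9,-1.5,0],[-1.5,-2.1,0],[-2.1,-2.6,0],[-2.8,-3.1,0],[-3.5,-3.5,0],[-4.3,-3.9,0],[-5.1,-4.1,0]], roll=[-6,-12,-18,-24,-30,-36,-42,-48], gripper=[1.5,1.5,1.5,1.5,1.5,1.5,1.5,1.5])

```text
clock: 40.93
tool_pos: [0.5333, 0.1348, 0.0547]
eef_rot: [-0.068, 0.702, 0.064, 0.706]
contact_force: [4.2, -9.9, 4.3]
opening: 0.2
```

Emit:
apply_moves(travel=[[-0.6,-0.15,0],[-1.0,-0.2,0],[-1.0,-0.2,0],[-1.0,-0.2,0],[-1.0,-0.2,0],[-1.0,-0.2,0],[-1.0,-0.2,0],[-1.0,-0.2,0]], roll=[-2,-2,-2,-2,-2,-2,-2,-2], gripper=[1.5,1.5,1.5,1.5,1.5,1.5,1.5,1.5])

```text
clock: 41.6
tool_pos: [0.5214, 0.1334, 0.0544]
eef_rot: [-0.057, 0.704, 0.054, 0.706]
contact_force: [1.9, -9.0, 5.2]
opening: 0.201
```

```bash
python3 - <<'E'
from h import *
st=state(); print(RI(st['tool_pos']))
E
```

```text
t 41.6 tcp [0.5214 0.1334 0.0544] jaw dir 9.0 open 17.7 F [ 1.9 -9.   5.2]
[-0.00166948  0.07090265]
```

Keeper is back at about 0. Release it, rise and go to the trigger.

Emit:
apply_moves(travel=[[0,0,0],[0,0,0],[0,0,0],[0,0,0],[0,0,2],[0,0,5],[0,0,9],[0,0,13]], roll=[0,0,0,0,0,0,0,0], gripper=[2.5,4,4.5,4.5,4.5,5,6,7])

```text
clock: 42.27
tool_pos: [0.5184, 0.1383, 0.1842]
eef_rot: [-0.058, 0.706, 0.058, 0.704]
contact_force: [0.2, 1.5, 1.1]
opening: 0.695
```

Emit:
apply_moves(travel=[[0,0,2],[0.5,-3,2],[1,-6,2],[1.5,-9,2],[2,-12,2],[2.65,-15.1,2],[2.65,-15.1,2],[2.65,-15.1,2]], roll=[7,14,21,28,35,42,49,56], gripper=[7.8,7.8,7.8,7.8,7.8,7.8,7.8,7.8])

```text
clock: 42.93
tool_pos: [0.5461, -0.0157, 0.2032]
eef_rot: [-0.382, 0.595, 0.382, 0.595]
contact_force: [0.7, 0.8, -1.0]
opening: 0.889
```

Emit:
apply_moves(travel=[[0,0,0],[0,0,0],[0,0,0],[0,0,0],[0,0,0],[0,0,0],[0,0,0],[0,0,0]], roll=[7,14,21,28,34,34,34,34], gripper=[7.8,7.8,7.8,7.8,7.8,7.8,7.8,7.8])

```text
clock: 43.6
tool_pos: [0.546, -0.0128, 0.2034]
eef_rot: [-0.538, 0.458, 0.538, 0.458]
contact_force: [-0.2, 0.2, 0.0]
opening: 0.888
```

```bash
python3 - <<'E'
from h import *
st=state(); print(RI(st['tool_pos'])); s=snap('wrist','w16'); C=snap('scene','s16'); S=snap('side','d16')
g=cv2.cvtColor(C['image'],cv2.COLOR_RGB2GRAY)
print([(round(th,2),np.mean([g[int(round(v)),int(round(u))] for u,v in(proj(C,cl(.08*np.sin(th),.154-.08*np.cos(th),z)) for z in np.linspace(.06,.094,8))]).round(0)) for th in np.arange(-.2,.3,.05)])
b=[]
for v,q in((C,(0,0,.1)),(S,(0,0,.1))):
    u=proj(v,cl(0,-.02,.1)).astype(int); b.append(cv2.resize(v['image'][:,:,::-1][u[1]-70:u[1]+50,u[0]-55:u[0]+65],(400,400),interpolation=cv2.INTER_CUBIC))
cv2.imwrite('pics/m16.png',np.hstack(b))
E
```

```text
t 43.6 tcp [ 0.546  -0.0128  0.2034] jaw dir 99.2 open 78.2 F [-0.2  0.2  0. ]
[ 5.61497891e-05 -7.73852272e-02]
[(np.float64(-0.2), np.float64(169.0)), (np.float64(-0.15), np.float64(108.0)), (np.float64(-0.1), np.float64(67.0)), (np.float64(-0.05), np.float64(57.0)), (np.float64(-0.0), np.float64(55.0)), (np.float64(0.05), np.float64(55.0)), (np.float64(0.1), np.float64(60.0)), (np.float64(0.15), np.float64(85.0)), (np.float64(0.2), np.float64(96.0)), (np.float64(0.25), np.float64(104.0))]
```

View pics/m16.png

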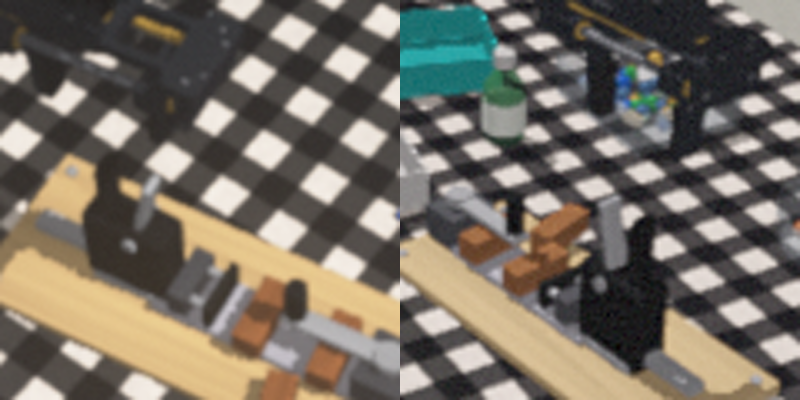

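The scene crop shows the keeper shut, but one blank (the middle one) has been shifted a few centimetres to +x, about (280,385). I haven't squeezed yet, so I'll go back and look closely.

Emit:
apply_moves(travel=[[0,0,2],[0,0,2],[0,1,2],[0,2,2],[-0.5,3,2],[-1,4,2],[-1.5,5,2],[-1.7,6,2]], roll=[-7,-14,-21,-28,-35,-42,-49,-56], gripper=[8.7,8.7,8.7,8.7,8.7,8.7,8.7,8.7])

```text
clock: 44.42
tool_pos: [0.5284, 0.0476, 0.2235]
eef_rot: [-0.259, 0.658, 0.259, 0.658]
contact_force: [0.1, 0.9, -0.3]
opening: 0.988
```

Emit:
apply_moves(travel=[[0,0,0],[0,0,0],[0,0,0],[0,0,0],[0,0,0],[0,0,0],[0,0,0],[0,0,0]], roll=[-7,-14,-21,-28,-34,-34,-34,-34], gripper=[8.7,8.7,8.7,8.7,8.7,8.7,8.7,8.7])

```text
clock: 45.08
tool_pos: [0.5291, 0.0472, 0.2235]
eef_rot: [-0.058, 0.705, 0.058, 0.705]
contact_force: [0.1, -0.2, 0.1]
opening: 0.988
```

```bash
python3 - <<'E'
from h import *
st=state(); s=snap('wrist','w17'); C=snap('scene','s17'); S=snap('side','d17')
out=[cv2.resize(s['image'][:,:,::-1][20:260,140:440],(500,400),interpolation=cv2.INTER_CUBIC)]
u=proj(C,cl(.03,.08,.03)).astype(int); b=cv2.resize(C['image'][:,:,::-1][u[1]-35:u[1]+35,u[0]-52:u[0]+53],(300,200),interpolation=cv2.INTER_CUBIC)
u=proj(S,cl(.03,.08,.03)).astype(int); c=cv2.resize(S['image'][:,:,::-1][u[1]-35:u[1]+35,u[0]-52:u[0]+53],(300,200),interpolation=cv2.INTER_CUBIC)
cv2.imwrite('pics/m17.png',np.hstack([out[0],np.vstack([b,c])]))
n,_,stt,cc=cv2.connectedComponentsWithStats(mask(s)); print([(cc[i].round(0),stt[i]) for i in range(1,n) if stt[i,4]>60])
E
```

```text
t 45.08 tcp [0.5291 0.0472 0.2235] jaw dir 9.5 open 87.0 F [ 0.1 -0.2  0.1]
[(array([305.,  83.]), array([295,  71,  20,  27, 446], dtype=int32)), (array([269.,  84.]), array([260,  73,  18,  26, 378], dtype=int32)), (array([343., 103.]), array([ 316,   87,   54,   33, 1124], dtype=int32)), (array([285., 143.]), array([260, 132,  52,  22, 903], dtype=int32)), (array([473., 227.]), array([456, 208,  39,  43, 675], dtype=int32)), (array([509., 230.]), array([496, 218,  29,  22, 323], dtype=int32)), (array([513., 249.]), array([506, 243,  14,  12, 103], dtype=int32))]
```

View pics/m17.png

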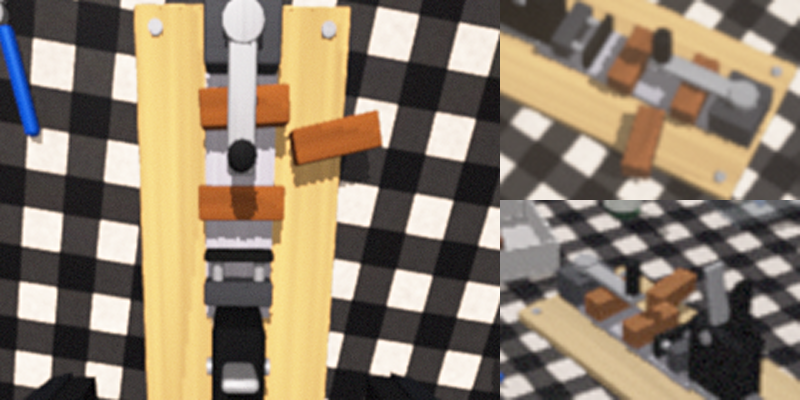

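The last picture shows A lying on the board on the +x side, with its centre about (336,138). B and C are still in place and the keeper is shut. I'll swing the keeper out again, put A back, and shut it again.

Emit:
apply_moves(travel=[[-0.2,3,0],[-0.5,6,-1],[-0.7,9,-3],[-0.7,9,-6],[-0.7,9,-9],[-0.7,9,-12],[-0.7,9,-15],[-0.7,9,-16.8]], roll=[0,0,0,0,0,0,0,0], gripper=[5,5,5,5,5,5,5,5])

```text
clock: 45.9
tool_pos: [0.5209, 0.1367, 0.0528]
eef_rot: [-0.058, 0.706, 0.058, 0.704]
contact_force: [-0.1, 0.5, -0.2]
opening: 0.566
```

Emit:
apply_moves(travel=[[0,0,0],[0,0,0],[0,0,0],[0,0,0],[0,0,0],[0,0,0],[0,0,0],[0,0,0]], roll=[0,0,0,0,0,0,0,0], gripper=[4,3,1.5,1.5,1.5,1.5,1.5,1.5], newtons=8)

```text
clock: 46.57
tool_pos: [0.5229, 0.137, 0.0567]
eef_rot: [-0.057, 0.704, 0.057, 0.705]
contact_force: [-0.2, -1.5, 7.3]
opening: 0.198
```

```bash
python3 - <<'E'
from h import *
st=state(); print(RI(st['tool_pos']))
s=load('w17'); C=load('s17'); S=load('d17')
for z0 in(.012,):
    x0=back(s,343,103,z0+.016)
    for n,v in(('w',s),('c',C),('s',S)):
        p,i=fit([v],*x0[:2],YAW+np.radians(12),z0=z0,k=2); print(n,p[:2].round(4),RI(p).round(4),np.degrees(p[2]-YAW).round(1),round(i,3))
E
```

```text
t 46.57 tcp [0.5229 0.137  0.0567] jaw dir 9.3 open 17.4 F [-0.2 -1.5  7.3]
[0.00036723 0.07425999]
w [0.5862 0.1588] [0.0663 0.0859] 12.8 0.868
c [0.5858 0.1655] [0.0669 0.0927] 12.7 0.877
s [0.5845 0.1553] [0.0641 0.0828] 19.4 0.738
```

A sits flat on the board at clamp (66, 87) mm. I'll let go of the knob, grip A by its long sides while the keeper is shut, and move it to clear table beside the board.

Emit:
apply_moves(travel=[[0,0,0],[0,0,0],[0,0,0],[0,0,2],[0,0,5],[0,0,8],[1,0,11],[3,1,12]], roll=[0,0,0,0,0,-7,-14,-21], gripper=[3,4,5,5,5,5,5.5,5.5])

```text
clock: 47.23
tool_pos: [0.5522, 0.1451, 0.1794]
eef_rot: [0.075, 0.702, -0.075, 0.704]
contact_force: [0.5, -0.6, -0.3]
opening: 0.623
```

Emit:
apply_moves(travel=[[2,1,0],[3.4,1.4,0],[3.4,1.4,0],[3.4,1.4,0],[3.4,1.4,0],[3.4,1.4,0],[3.4,1.4,0],[3.4,1.4,0]], roll=[-7,-14,-21,-28,-35,-42,-49,-56], gripper=[5.5,5.5,5.5,5.5,5.5,5.5,5.5,5.5])

```text
clock: 47.9
tool_pos: [0.5859, 0.1611, 0.1752]
eef_rot: [0.395, 0.586, -0.396, 0.586]
contact_force: [-0.1, 0.7, -1.2]
opening: 0.626
```

```bash
python3 - <<'E'
from h import *
st=state(); C=snap('scene','s18'); s=snap('wrist','w18')
for n,v in(('w',s),('c',C)):
    p,i=fit([v],.586,.1595,YAW+np.radians(12.5),z0=.012,k=2); print(n,p[:2].round(4),np.degrees(p[2]).round(1),round(i,3))
print(cl(.16,.05,0),'glue',back(C,494*.7,495*.7,0),'spool',back(C,217*.7,365*.7,0),'bowl',back(C,268*.7,455*.7,.02))
E
```

```text
t 47.9 tcp [0.5859 0.1611 0.1752] jaw dir -68.0 open 55.2 F [-0.1  0.7 -1.2]
w [0.5833 0.158 ] 22.2 0.89
c [0.5852 0.1656] 22.8 0.877
[0.68433806 0.13775166 0.        ] glue [0.65346022 0.38096523 0.        ] spool [ 0.75133871 -0.15725896  0.        ] bowl [0.82644021 0.04480877 0.02      ]
```

Emit:
apply_moves(travel=[[-0.2,0,-3],[-0.2,0,-6],[-0.2,0,-9],[-0.2,0,-12],[-0.2,0,-14],[-0.2,0,-15.5],[-0.2,0,-16.2],[-0.2,0,-16.2]], roll=[0,0,0,0,0,0,0,0], gripper=[5.5,5.5,5.5,5.5,5.5,5.5,5.5,5.5])

```text
clock: 48.67
tool_pos: [0.583, 0.1608, 0.0119]
eef_rot: [0.393, 0.589, -0.394, 0.587]
contact_force: [-0.1, -0.2, -0.7]
opening: 0.626
```

Emit:
apply_moves(travel=[[0,0,0],[0,0,0],[0,0,0],[0,0,0],[0,0,0],[0,0,0],[0,0,0],[0,0,0]], roll=[0,0,0,0,0,0,0,0], gripper=[4,3,2,2,2,2,2,2], newtons=20)

```text
clock: 49.33
tool_pos: [0.5846, 0.1611, 0.0141]
eef_rot: [0.394, 0.587, -0.394, 0.588]
contact_force: [-0.9, 0.0, 6.1]
opening: 0.26
```

Emit:
apply_moves(travel=[[0,0,0],[0,0,1],[0,0,3],[0,0,5],[2,0,6],[4,0,6],[7,-1,6],[10,-2,6]], roll=[0,0,0,0,0,0,0,0], gripper=[2,2,2,2,2,2,2,2])

```text
clock: 50.0
tool_pos: [0.6844, 0.1422, 0.0743]
eef_rot: [0.393, 0.588, -0.393, 0.587]
contact_force: [0.5, -0.3, -0.2]
opening: 0.259
```

```bash
python3 - <<'E'
from h import *
st=state()
E
```

```text
t 50.0 tcp [0.6844 0.1422 0.0743] jaw dir -67.6 open 22.8 F [ 0.5 -0.3 -0.2]
```

Emit:
apply_moves(travel=[[0,0,-2],[0,0,-4],[0,0,-6],[0,0,-7],[0,0,-7.1],[0,0,-7.1],[0,0,-7.1],[0,0,-7.1]], roll=[0,0,0,0,0,0,0,0], gripper=[2,2,2,2,2,2,2,2])

```text
clock: 50.67
tool_pos: [0.6846, 0.141, 0.0033]
eef_rot: [0.394, 0.587, -0.394, 0.588]
contact_force: [-1.4, -0.3, -0.3]
opening: 0.267
```

Emit:
apply_moves(travel=[[0,0,0],[0,0,0],[0,0,0],[0,0,1],[0,0,4],[0,0,8],[0,0,12],[0,0,16]], roll=[0,0,0,0,0,0,0,0], gripper=[3,4,5,5,5,5,5,5])

```text
clock: 51.33
tool_pos: [0.6839, 0.1407, 0.1649]
eef_rot: [0.394, 0.587, -0.394, 0.587]
contact_force: [1.2, 0.8, 1.0]
opening: 0.567
```

Emit:
apply_moves(travel=[[-3,0,0],[-6,0,0],[-9,0,0],[-12,0,0],[-15,0,0],[-16.2,-0.3,0],[-16.2,-0.3,0],[-16.2,-0.3,0]], roll=[7,14,21,28,35,42,49,56], gripper=[5,5,5,5,5,5,5,5])

```text
clock: 52.0
tool_pos: [0.5214, 0.1377, 0.1636]
eef_rot: [0.07, 0.703, -0.07, 0.704]
contact_force: [0.3, 0.6, -0.2]
opening: 0.568
```

Emit:
apply_moves(travel=[[0,0,0],[0,0,0],[0,0,0],[0,0,0],[0,0,-3],[0,0,-6],[0,0,-9],[0,0,-10.8]], roll=[7,14,21,21,21,21,21,21], gripper=[5,5,5,5,5,5,5,5])

```text
clock: 52.67
tool_pos: [0.5214, 0.1374, 0.0526]
eef_rot: [-0.056, 0.705, 0.056, 0.704]
contact_force: [-0.1, -0.1, -0.3]
opening: 0.57
```

Emit:
apply_moves(travel=[[0,0,0],[0,0,0],[0,0,0],[0,0,0],[0,0,0],[0,0,0],[0,0,0],[0,0,0]], roll=[0,0,0,0,0,0,0,0], gripper=[4,3,1.5,1.5,1.5,1.5,1.5,1.5], newtons=8)

```text
clock: 53.33
tool_pos: [0.5231, 0.1381, 0.0557]
eef_rot: [-0.057, 0.704, 0.057, 0.706]
contact_force: [-0.7, -0.3, 7.1]
opening: 0.202
```

```bash
python3 - <<'E'
from h import *
st=state(); print(RI(st['tool_pos']))
E
```

```text
t 53.33 tcp [0.5231 0.1381 0.0557] jaw dir 9.3 open 17.8 F [-0.7 -0.3  7.1]
[0.00074835 0.07533971]
```

Emit:
apply_moves(travel=[[0.8,0.2,0],[1.6,0.5,0],[2.4,0.9,0],[3.1,1.3,0],[3.8,1.9,0],[4.4,2.5,0],[5.0,3.1,0],[5.4,3.9,0]], roll=[6,12,18,24,30,36,42,48], gripper=[1.5,1.5,1.5,1.5,1.5,1.5,1.5,1.5])

```text
clock: 54.0
tool_pos: [0.5765, 0.1765, 0.0556]
eef_rot: [-0.341, 0.62, 0.34, 0.62]
contact_force: [-1.1, -1.6, 5.2]
opening: 0.201
```

Emit:
apply_moves(travel=[[0.4,0.7,0],[0.7,1.5,0],[1.0,2.4,0],[1.1,3.2,0],[1.1,4.1,0],[1.1,4.9,0],[0.9,5.8,0],[0.7,6.6,0]], roll=[6,12,18,24,30,36,42,48], gripper=[1.5,1.5,1.5,1.5,1.5,1.5,1.5,1.5])

```text
clock: 54.67
tool_pos: [0.5813, 0.2418, 0.0553]
eef_rot: [-0.563, 0.429, 0.563, 0.426]
contact_force: [-6.8, -4.4, 9.9]
opening: 0.202
```

Emit:
apply_moves(travel=[[0,0,0],[0,0,0],[0,0,0],[0,0,0],[0,0,0],[0,0,3],[0,0,6],[0,0,9]], roll=[0,0,0,0,0,0,0,0], gripper=[1.5,2.4,4,4,4,5,6,6])

```text
clock: 55.33
tool_pos: [0.5828, 0.2426, 0.1449]
eef_rot: [-0.562, 0.429, 0.562, 0.429]
contact_force: [-0.3, 0.3, -0.4]
opening: 0.656
```

Emit:
apply_moves(travel=[[0,0,3],[2,-3,3],[4,-6,3],[7,-9,3],[10,-11,3],[10,-12.5,3],[10,-12.5,3],[10,-12.5,3]], roll=[-7,-14,-21,-28,-35,-42,-49,-56], gripper=[8.7,8.7,8.7,8.7,8.7,8.7,8.7,8.7])

```text
clock: 56.0
tool_pos: [0.6838, 0.1153, 0.174]
eef_rot: [-0.292, 0.644, 0.291, 0.644]
contact_force: [0.3, 1.0, -0.7]
opening: 0.987
```

Emit:
apply_moves(travel=[[0,0,0],[0,0,0],[0,0,0],[0,0,0],[0,0,0],[0,0,0],[0,0,0],[0,0,0]], roll=[-7,-14,-21,-27,-27,-27,-27,-27], gripper=[8.7,8.7,8.7,8.7,8.7,8.7,8.7,8.7])

```text
clock: 56.67
tool_pos: [0.6831, 0.1179, 0.1744]
eef_rot: [-0.137, 0.694, 0.137, 0.694]
contact_force: [0.5, 0.5, 0.1]
opening: 0.985
```

```bash
python3 - <<'E'
from h import *
st=state(); s=snap('wrist','w19'); C=snap('scene','s19'); S=snap('side','d19')
for n,v in(('w',s),('c',C),('s',S)):
    p,i=fit([v],.6845,.140,np.radians(22.4),k=2); print(n,p[:2].round(4),np.degrees(p[2]).round(1),round(i,3))
for y in(.0407,.1043):
    p,i=fit([C],*cl(0,y,0)[:2],YAW,z0=.02,k=4); print('C' ,RI(p).round(4),np.degrees(p[2]-YAW).round(1),round(i,3))
g=cv2.cvtColor(C['image'],cv2.COLOR_RGB2GRAY)
print([(round(th,2),np.mean([g[int(round(v)),int(round(u))] for u,v in(proj(C,cl(.08*np.sin(th),.154-.08*np.cos(th),z)) for z in np.linspace(.06,.094,8))]).round(0)) for th in np.arange(1.5,1.95,.05)])
E
```

```text
t 56.67 tcp [0.6831 0.1179 0.1744] jaw dir 22.4 open 86.8 F [0.5 0.5 0.1]
w [0.6866 0.1397] 22.2 0.942
c [0.6848 0.1468] 21.8 0.936
s [0.6977 0.1406] 45.3 0.626
C [0.0015 0.0501] 2.5 0.85
C [0.0023 0.1127] 5.7 0.88
[(np.float64(1.5), np.float64(119.0)), (np.float64(1.55), np.float64(118.0)), (np.float64(1.6), np.float64(120.0)), (np.float64(1.65), np.float64(151.0)), (np.float64(1.7), np.float64(109.0)), (np.float64(1.75), np.float64(54.0)), (np.float64(1.8), np.float64(55.0)), (np.float64(1.85), np.float64(56.0)), (np.float64(1.9), np.float64(109.0))]
```

Keeper is out and A is at (0.6865, 0.140), 22°. Grasping its ends.

Emit:
apply_moves(travel=[[0.3,2.2,-3],[0.3,2.2,-6],[0.3,2.2,-9],[0.3,2.2,-12],[0.3,2.2,-15],[0.3,2.2,-17],[0.3,2.2,-18.1],[0.3,2.2,-18.1]], roll=[0,0,0,0,0,0,0,0], gripper=[8.7,8.7,8.7,8.7,8.7,8.7,8.7,8.7])

```text
clock: 57.48
tool_pos: [0.6841, 0.1394, -0.0094]
eef_rot: [-0.137, 0.695, 0.137, 0.692]
contact_force: [0.0, -0.2, 0.5]
opening: 0.986
```

Emit:
apply_moves(travel=[[0,0,0],[0,0,0],[0,0,0],[0,0,0],[0,0,0],[0,0,0],[0,0,0],[0,0,0]], roll=[0,0,0,0,0,0,0,0], gripper=[7.5,6.5,5.5,5.5,5.5,5.5,5.5,5.5], newtons=20)

```text
clock: 58.15
tool_pos: [0.6871, 0.1401, -0.0051]
eef_rot: [-0.137, 0.693, 0.137, 0.695]
contact_force: [-0.9, 0.0, 6.9]
opening: 0.678
```

Emit:
apply_moves(travel=[[0,0,0],[0,0,0],[0,0,1],[0,0,4],[0,0,7],[0,0,10],[0,0,12],[0,0,14]], roll=[0,0,0,0,0,0,0,0], gripper=[5.5,5.5,5.5,5.5,5.5,5.5,5.5,5.5])

```text
clock: 58.82
tool_pos: [0.6865, 0.14, 0.1359]
eef_rot: [-0.137, 0.693, 0.137, 0.694]
contact_force: [0.1, 0.9, -0.5]
opening: 0.674
```

```bash
python3 - <<'E'
from h import *
st=state()
s=load('w17')
for y in(.0407,.1043):
    p,i=fit([s],*cl(0,y,0)[:2],YAW,z0=.02,k=2); print('w17' ,RI(p).round(4),np.degrees(p[2]-YAW).round(1),round(i,3))
E
```

```text
t 58.82 tcp [0.6865 0.14   0.1359] jaw dir 22.3 open 59.4 F [ 0.1  0.9 -0.5]
w17 [0.0008 0.042 ] 0.3 0.799
w17 [0.0021 0.105 ] 2.8 0.569
```

Emit:
apply_moves(travel=[[-3,0,0],[-6,0,0],[-9,0,0],[-12,0,0],[-15,0,0],[-16.4,-0.2,0],[-16.4,-0.2,-2],[-16.4,-0.2,-4]], roll=[-4,-8,-13,-13,-13,-13,-13,-13], gripper=[5.5,5.5,5.5,5.5,5.5,5.5,5.5,5.5])

```text
clock: 59.48
tool_pos: [0.5222, 0.1384, 0.0948]
eef_rot: [-0.057, 0.704, 0.058, 0.706]
contact_force: [0.1, -0.3, 0.2]
opening: 0.679
```

Emit:
apply_moves(travel=[[0,0,0],[0,0,-1],[0,0,-3],[0,0,-5],[0,0,-6.5],[0,0,-7.4],[0,0,-7.8],[0,0,-7.8]], roll=[0,0,0,0,0,0,0,0], gripper=[5.5,5.5,5.5,5.5,5.5,5.5,5.5,5.5])

```text
clock: 60.15
tool_pos: [0.5224, 0.138, 0.0155]
eef_rot: [-0.057, 0.705, 0.057, 0.705]
contact_force: [-0.3, 0.0, -0.1]
opening: 0.678
```

Emit:
apply_moves(travel=[[0,0,0],[0,0,0],[0,0,0],[0,0,0],[0,0,2],[0,0,5],[0,0,9],[0,0,13]], roll=[0,0,0,0,0,0,0,0], gripper=[6.5,7.5,8.7,8.7,8.7,8.7,8.7,8.7])

```text
clock: 60.82
tool_pos: [0.5213, 0.1377, 0.1466]
eef_rot: [-0.058, 0.705, 0.057, 0.704]
contact_force: [1.3, -0.3, 0.4]
opening: 0.986
```

Emit:
apply_moves(travel=[[0.2,-1.5,0],[0.4,-3,0],[0.4,-3,0],[0.4,-3,0],[0.4,-3,0],[0.4,-3,0],[0.4,-3,0],[0.4,-3,0]], roll=[0,0,0,0,0,0,0,0], gripper=[8.7,8.7,8.7,8.7,8.7,8.7,8.7,8.7])

```text
clock: 61.48
tool_pos: [0.5258, 0.1088, 0.1451]
eef_rot: [-0.058, 0.705, 0.058, 0.705]
contact_force: [0.7, -0.4, -0.4]
opening: 0.987
```

```bash
python3 - <<'E'
from h import *
state(); s=snap('wrist','w20')
for y in(.042,.0725,.1045):
    p,i=fit([s],*cl(0,y,0)[:2],YAW,z0=.02,k=2); print('clamp',RI(p).round(4),np.degrees(p[2]-YAW).round(1),round(i,2))
n,_,stt,cc=cv2.connectedComponentsWithStats(mask(s)); print([(cc[i].round(0),stt[i]) for i in range(1,n) if stt[i,4]>60])
E
```

```text
t 61.48 tcp [0.5258 0.1088 0.1451] jaw dir 9.4 open 86.9 F [ 0.7 -0.4 -0.4]
clamp [0.0011 0.0418] 0.5 0.88
clamp [0.0018 0.0756] 0.5 0.88
clamp [0.0021 0.1052] 3.5 0.91
[(array([282., 142.]), array([ 248,  127,   67,   31, 1741], dtype=int32)), (array([281., 174.]), array([ 249,  160,   65,   29, 1651], dtype=int32)), (array([280., 209.]), array([ 249,  194,   62,   29, 1634], dtype=int32))]
```

All three are in the bed, centred within about 2 mm and within 3.5°. Shutting the keeper again, gripping slightly higher this time.

Emit:
apply_moves(travel=[[1,2,1],[2,5,1],[3,8,1],[4,10,1],[5,12,1],[5.8,13.8,1],[5.8,13.8,1],[5.8,13.8,1]], roll=[7,14,21,28,35,42,49,56], gripper=[6,6,6,6,6,6,6,6])

```text
clock: 62.2
tool_pos: [0.584, 0.2481, 0.1551]
eef_rot: [-0.384, 0.594, 0.384, 0.594]
contact_force: [0.3, -0.2, -1.0]
opening: 0.683
```

Emit:
apply_moves(travel=[[0,0,0],[0,0,0],[0,0,0],[0,0,0],[0,0,0],[0,0,0],[0,0,0],[0,0,0]], roll=[7,14,21,28,35,42,42,42], gripper=[5,5,5,5,5,5,5,5])

```text
clock: 62.87
tool_pos: [0.584, 0.2459, 0.1551]
eef_rot: [-0.569, 0.42, 0.569, 0.42]
contact_force: [-0.3, -0.6, 0.2]
opening: 0.569
```

Emit:
apply_moves(travel=[[0,0,-2.5],[0,0,-5],[0,0,-7.5],[0,0,-9],[0,0,-9.6],[0,0,-9.6],[0,0,-9.6],[0,0,-9.6]], roll=[0,0,0,0,0,0,0,0], gripper=[5,5,5,5,4,3,1.5,1.5], newtons=8)

```text
clock: 63.53
tool_pos: [0.585, 0.2467, 0.0608]
eef_rot: [0.57, -0.419, -0.569, -0.42]
contact_force: [-0.3, -0.2, 0.1]
opening: 0.289
```

Emit:
apply_moves(travel=[[0,0,0],[0,0,0],[0,0,0],[0,0,0],[0,0,0],[0,0,0],[0,0,0],[0,0,0]], roll=[0,0,0,0,0,0,0,0], gripper=[1.5,1.5,1.5,1.5,1.5,1.5,1.5,1.5])

```text
clock: 64.2
tool_pos: [0.5851, 0.2464, 0.0607]
eef_rot: [0.57, -0.418, -0.569, -0.42]
contact_force: [1.1, -0.6, 6.3]
opening: 0.199
```

```bash
python3 - <<'E'
from h import *
st=state(); print(RI(st['tool_pos']))
E
```

```text
t 64.2 tcp [0.5851 0.2464 0.0607] jaw dir 107.3 open 17.5 F [ 1.1 -0.6  6.3]
[0.07877902 0.17267589]
```

Emit:
apply_moves(travel=[[0.3,-0.8,0],[0.4,-1.6,0],[0.5,-2.5,0],[0.5,-3.3,0],[0.4,-4.2,0],[0.2,-5,0],[0,-5.8,0],[-0.4,-6.5,0]], roll=[-6,-12,-18,-24,-30,-36,-42,-48], gripper=[1.5,1.5,1.5,1.5,1.5,1.5,1.5,1.5])

```text
clock: 64.87
tool_pos: [0.5846, 0.1804, 0.0608]
eef_rot: [-0.349, 0.613, 0.347, 0.619]
contact_force: [7.0, -1.6, -0.3]
opening: 0.199
```

Emit:
apply_moves(travel=[[-0.4,-0.8,0],[-0.9,-1.5,0],[-1.5,-2.1,0],[-2.1,-2.6,0],[-2.8,-3.1,0],[-3.5,-3.5,0],[-4.3,-3.8,0],[-5.1,-4.0,0]], roll=[-6,-12,-18,-24,-30,-36,-42,-48], gripper=[1.5,1.5,1.5,1.5,1.5,1.5,1.5,1.5])

```text
clock: 65.53
tool_pos: [0.5327, 0.1355, 0.0606]
eef_rot: [-0.068, 0.702, 0.064, 0.706]
contact_force: [5.0, -10.3, 3.9]
opening: 0.2
```

Emit:
apply_moves(travel=[[-0.6,-0.1,0],[-1.0,-0.1,0],[-1.1,0,0],[-1.1,0.2,0],[-1.1,0.2,0],[-1.1,0.2,0],[-1.1,0.2,0],[-1.1,0.2,0]], roll=[-2,-2,-2,-2,-2,-2,-2,-2], gripper=[1.5,1.5,1.5,1.5,1.5,1.5,1.5,1.5])

```text
clock: 66.2
tool_pos: [0.5206, 0.1378, 0.0601]
eef_rot: [-0.057, 0.704, 0.054, 0.706]
contact_force: [4.5, -10.6, 2.7]
opening: 0.199
```

```bash
python3 - <<'E'
from h import *
st=state(); print(RI(st['tool_pos'])); C=snap('scene','s21'); S=snap('side','d21')
for f,v in(('scene20',None),):
    print(blobs(C)[-6:],blobs(S))
E
```

```text
t 66.2 tcp [0.5206 0.1378 0.0601] jaw dir 9.0 open 17.6 F [  4.5 -10.6   2.7]
[-0.00174511  0.07540473]
[(array([-0.424,  0.253]), 952), (array([ 0.583, -0.997]), 791), (array([-0.162,  0.578]), 556), (array([0.527, 0.162]), 202), (array([0.444, 0.36 ]), 202), (array([0.79 , 0.041]), 179)] [(array([-0.165,  0.667]), 313), (array([0.451, 0.368]), 106), (array([-0.165,  0.575]), 818), (array([0.533, 0.151]), 404)]
```

Emit:
apply_moves(travel=[[0,0,0],[0,0,0],[0,0,0],[0,0,0],[0,0,2],[0,0,5],[0,0,9],[0,0,13]], roll=[0,0,0,0,0,0,0,0], gripper=[2.2,3,3.5,3.5,3.5,5,6,7])

```text
clock: 66.97
tool_pos: [0.5169, 0.1434, 0.1902]
eef_rot: [-0.058, 0.706, 0.058, 0.704]
contact_force: [1.2, 0.3, -0.8]
opening: 0.598
```

Emit:
apply_moves(travel=[[0.2,-2,2],[0.6,-5,3],[1.1,-9,3.5],[1.1,-9,3.5],[1.1,-9,3.5],[1.1,-9,3.5],[1.1,-9,3.5],[1.1,-9,3.5]], roll=[0,0,0,0,0,0,0,0], gripper=[7.8,7.8,7.8,7.8,7.8,7.8,7.8,7.8])

```text
clock: 67.63
tool_pos: [0.5286, 0.0549, 0.224]
eef_rot: [-0.058, 0.705, 0.059, 0.704]
contact_force: [0.3, 0.7, -0.0]
opening: 0.885
```

```bash
python3 - <<'E'
from h import *
state(); s=snap('wrist','w22'); S=snap('side','d22')
n,_,stt,cc=cv2.connectedComponentsWithStats(mask(s))
for i in range(1,n):
    if stt[i,4]>60: print(cc[i].round(0),stt[i], RI(back(s,*cc[i],.044)).round(4))
g=cv2.cvtColor(s['image'],cv2.COLOR_RGB2GRAY)
print([(round(th,2),np.mean([g[int(round(v)),int(round(u))] for u,v in(proj(s,cl(.08*np.sin(th),.154-.08*np.cos(th),z)) for z in np.linspace(.06,.094,8))]).round(0)) for th in np.arange(-.25,.3,.05)])
E
```

```text
t 67.63 tcp [0.5286 0.0549 0.224 ] jaw dir 9.5 open 78.0 F [ 0.3  0.7 -0. ]
[304.  90.] [294  79  20  25 422] [0.0214 0.1065]
[268.  92.] [260  81  17  25 359] [-0.0185  0.1042]
[268. 119.] [260 108  18  23 346] [-0.0186  0.0756]
[303. 119.] [292 108  21  24 414] [0.0206 0.0759]
[285. 149.] [260 139  51  22 966] [0.001  0.0426]
[471. 233.] [454 214  39  41 666] [ 0.2361 -0.058 ]
[507. 236.] [495 225  27  21 297] [ 0.2823 -0.0613]
[(np.float64(-0.25), np.float64(116.0)), (np.float64(-0.2), np.float64(116.0)), (np.float64(-0.15), np.float64(117.0)), (np.float64(-0.1), np.float64(32.0)), (np.float64(-0.05), np.float64(37.0)), (np.float64(-0.0), np.float64(34.0)), (np.float64(0.05), np.float64(31.0)), (np.float64(0.1), np.float64(76.0)), (np.float64(0.15), np.float64(116.0)), (np.float64(0.2), np.float64(121.0)), (np.float64(0.25), np.float64(123.0))]
```

Keeper is at about 0 and all three blanks are in the bed under it. Going to the trigger.

Emit:
apply_moves(travel=[[0.4,-2,0],[0.8,-4,0],[1.7,-6.6,0],[1.7,-6.6,0],[1.7,-6.6,0],[1.7,-6.6,0],[1.7,-6.6,0],[1.7,-6.6,0]], roll=[7,14,21,28,35,42,49,56], gripper=[7.8,7.8,7.8,7.8,7.8,7.8,7.8,7.8])

```text
clock: 68.4
tool_pos: [0.5461, -0.0124, 0.2243]
eef_rot: [-0.383, 0.594, 0.384, 0.594]
contact_force: [0.5, 0.2, 0.3]
opening: 0.884
```

Emit:
apply_moves(travel=[[0,0,0],[0,0,0],[0,0,0],[0,0,0],[0,0,0],[0,0,-2],[0,0,-4],[0,0,-6]], roll=[7,14,21,28,34,34,34,34], gripper=[7.8,7.8,7.8,7.8,7.8,7.8,7.8,7.8])

```text
clock: 69.07
tool_pos: [0.5464, -0.0125, 0.1638]
eef_rot: [0.539, -0.457, -0.539, -0.458]
contact_force: [0.6, 0.1, 0.1]
opening: 0.88
```

Emit:
apply_moves(travel=[[0,0,-1.5],[0,0,-3],[0,0,-4],[0,0,-5],[0,0,-5.5],[0,0,-5.5],[0,0,-5.5],[0,0,-5.5]], roll=[0,0,0,0,0,0,0,0], gripper=[7.8,7.8,7.8,7.8,7.8,7.8,7.8,7.8])

```text
clock: 69.73
tool_pos: [0.5467, -0.0129, 0.1101]
eef_rot: [0.539, -0.457, -0.539, -0.458]
contact_force: [0.4, -0.2, 1.0]
opening: 0.881
```

```bash
python3 - <<'E'
from h import *
st=state(); print(RI(st['tool_pos']))
E
```

```text
t 69.73 tcp [ 0.5467 -0.0129  0.1101] jaw dir 99.3 open 77.6 F [ 0.4 -0.2  1. ]
[ 0.00071826 -0.07753946]
```

Emit:
apply_moves(travel=[[0,0,0],[0,0,0],[0,0,0],[0,0,0],[0,0,0],[0,0,0],[0,0,0],[0,0,0]], roll=[0,0,0,0,0,0,0,0], gripper=[2.5,2.5,2.5,2.5,2.5,2.5,2.5,2.5], newtons=35)

```text
clock: 70.4
tool_pos: [0.5471, -0.0147, 0.1099]
eef_rot: [0.54, -0.458, -0.538, -0.458]
contact_force: [3.7, -5.8, 4.0]
opening: 0.303
```

Emit:
apply_moves(travel=[[0,0,0],[0,0,0],[0,0,0],[0,0,0],[0,0,0],[0,0,0],[0,0,0],[0,0,0]], roll=[0,0,0,0,0,0,0,0], gripper=[2.5,2.5,2.5,2.5,2.5,2.5,2.5,2.5])

```text
clock: 71.07
tool_pos: [0.5473, -0.0157, 0.1099]
eef_rot: [0.54, -0.459, -0.537, -0.458]
contact_force: [2.3, -5.5, 4.3]
opening: 0.284
```

```bash
python3 - <<'E'
from h import *
st=state(); print(RI(st['tool_pos']))
E
```

```text
t 71.07 tcp [ 0.5473 -0.0157  0.1099] jaw dir 99.2 open 25.0 F [ 2.3 -5.5  4.3]
[ 0.00086188 -0.08040822]
```

Emit:
apply_moves(travel=[[0,0,0],[0,0,0],[0,0,0],[0,0,0],[0,0,0],[0,0,0],[0,0,0],[0,0,0]], roll=[0,0,0,0,0,0,0,0], gripper=[7.6,7.6,7.6,7.6,7.6,7.6,7.6,7.6])

```text
clock: 71.73
tool_pos: [0.5458, -0.0137, 0.1093]
eef_rot: [0.539, -0.458, -0.539, -0.457]
contact_force: [-0.4, -0.2, -0.8]
opening: 0.855
```

```bash
python3 - <<'E'
from h import *
st=state(); S=snap('side','d23'); C=snap('scene','s23')
# compare pad position: scanline of scene along bed side
for f in('s21','s23'):
    v=load(f); g=cv2.cvtColor(v['image'],cv2.COLOR_RGB2GRAY)
    print(f,[int(cv2.getRectSubPix(g,(1,1),tuple(float(x) for x in proj(v,cl(.018,y,.045))))[0,0]) for y in np.arange(-.03,.06,.004)])
E
```

```text
t 71.73 tcp [ 0.5458 -0.0137  0.1093] jaw dir 99.3 open 75.3 F [-0.4 -0.2 -0.8]
s21 [47, 56, 62, 62, 61, 73, 97, 86, 60, 60, 61, 60, 68, 73, 61, 60, 61, 61, 61, 60, 66, 81, 67]
s23 [52, 70, 103, 105, 91, 89, 91, 90, 96, 135, 158, 143, 84, 59, 58, 78, 115, 117, 118, 121, 125, 128, 110]
```

Emit:
apply_moves(travel=[[0,0,0],[0,0,0],[0,0,0],[0,0,0],[0,0,0],[0,0,0],[0,0,0],[0,0,0]], roll=[0,0,0,0,0,0,0,0], gripper=[2.5,2.5,2.5,2.5,2.5,2.5,2.5,2.5])

```text
clock: 72.5
tool_pos: [0.547, -0.0154, 0.1097]
eef_rot: [0.54, -0.459, -0.538, -0.458]
contact_force: [1.7, -2.7, 3.7]
opening: 0.291
```

Emit:
apply_moves(travel=[[0,0,0],[0,0,0],[0,0,0],[0,0,0],[0,0,0],[0,0,0],[0,0,0],[0,0,0]], roll=[0,0,0,0,0,0,0,0], gripper=[2.5,2.5,7.6,7.6,7.6,7.6,7.6,7.6])

```text
clock: 73.17
tool_pos: [0.5456, -0.0127, 0.1091]
eef_rot: [-0.539, 0.458, 0.539, 0.457]
contact_force: [0.2, 1.8, -1.3]
opening: 0.715
```

Emit:
apply_moves(travel=[[0,0,0],[0,0,0],[0,0,0],[0,0,0],[0,0,0],[0,0,0],[0,0,0],[0,0,0]], roll=[0,0,0,0,0,0,0,0], gripper=[7.6,7.6,2.5,2.5,2.5,2.5,2.5,2.5])

```text
clock: 73.83
tool_pos: [0.5461, -0.0103, 0.1099]
eef_rot: [-0.539, 0.456, 0.54, 0.458]
contact_force: [-0.9, 5.9, 3.8]
opening: 0.429
```

Emit:
apply_moves(travel=[[0,0,0],[0,0,0],[0,0,0],[0,0,0],[0,0,0],[0,0,0],[0,0,0],[0,0,0]], roll=[0,0,0,0,0,0,0,0], gripper=[2.5,2.5,2.5,2.5,2.5,2.5,2.5,2.5])

```text
clock: 74.5
tool_pos: [0.547, -0.0157, 0.1097]
eef_rot: [0.539, -0.459, -0.537, -0.458]
contact_force: [3.0, -5.9, 4.5]
opening: 0.288
```

Emit:
apply_moves(travel=[[0,0,0],[0,0,0],[0,0,0],[0,0,0],[0,0,0],[0,0,0],[0,0,0],[0,0,0]], roll=[0,0,0,0,0,0,0,0], gripper=[7.6,7.6,7.6,7.6,7.6,7.6,7.6,7.6])

```text
clock: 75.17
tool_pos: [0.5459, -0.0137, 0.1094]
eef_rot: [0.539, -0.458, -0.539, -0.458]
contact_force: [-0.0, -0.1, -0.1]
opening: 0.855
```

```bash
python3 - <<'E'
from h import *
st=state(); C=snap('scene','s24'); S=snap('side','d24')
for f in('s23','s24'):
    v=load(f); g=cv2.cvtColor(v['image'],cv2.COLOR_RGB2GRAY)
    print(f,[int(cv2.getRectSubPix(g,(1,1),tuple(float(x) for x in proj(v,cl(.018,y,.045))))[0,0]) for y in np.arange(-.03,.13,.004)])
    n,_,t,cc=cv2.connectedComponentsWithStats(mask(v)); print([(t[i],) for i in range(1,n) if t[i,4]>20 and 200<cc[i][0]<340 and 200<cc[i][1]<300])
E
```

```text
t 75.17 tcp [ 0.5459 -0.0137  0.1094] jaw dir 99.3 open 75.3 F [-0.  -0.1 -0.1]
s23 [52, 70, 103, 105, 91, 89, 91, 90, 96, 135, 158, 143, 84, 59, 58, 78, 115, 117, 118, 121, 125, 128, 110, 97, 114, 117, 121, 120, 123, 126, 118, 87, 108, 117, 119, 121, 124, 125, 102, 109]
[(array([277, 231,  16,  24, 229], dtype=int32),), (array([299, 237,  17,  10,  61], dtype=int32),), (array([288, 246,  23,  19, 259], dtype=int32),)]
s24 [52, 72, 115, 132, 130, 121, 128, 123, 116, 108, 92, 91, 91, 93, 104, 147, 158, 130, 76, 65, 92, 118, 120, 121, 125, 127, 123, 120, 119, 121, 124, 126, 119, 119, 119, 121, 124, 127, 105, 102]
[(array([281, 234,  30,  32, 415], dtype=int32),), (array([299, 237,  18,  10,  65], dtype=int32),)]
```

Emit:
apply_moves(travel=[[0,0,0],[0,0,0],[0,0,0],[0,0,0],[0,0,0],[0,0,0],[0,0,0],[0,0,0]], roll=[0,0,0,0,0,0,0,0], gripper=[2.5,2.5,2.5,2.5,2.5,2.5,2.5,2.5])

```text
clock: 75.93
tool_pos: [0.547, -0.0153, 0.1097]
eef_rot: [0.54, -0.459, -0.538, -0.458]
contact_force: [1.5, -3.6, 2.5]
opening: 0.295
```

Emit:
apply_moves(travel=[[0,0,0],[0,0,0],[0,0,0],[0,0,0],[0,0,0],[0,0,0],[0,0,0],[0,0,0]], roll=[0,0,0,0,0,0,0,0], gripper=[2.5,2.5,7.6,7.6,7.6,7.6,7.6,7.6])

```text
clock: 76.6
tool_pos: [0.5456, -0.0127, 0.1091]
eef_rot: [-0.539, 0.458, 0.539, 0.457]
contact_force: [-0.3, 1.3, -2.2]
opening: 0.715
```

Emit:
apply_moves(travel=[[0,0,0],[0,0,0],[0,0,0],[0,0,0],[0,0,0],[0,0,0],[0,0,0],[0,0,0]], roll=[0,0,0,0,0,0,0,0], gripper=[7.6,7.6,2.5,2.5,2.5,2.5,2.5,2.5])

```text
clock: 77.27
tool_pos: [0.5459, -0.0091, 0.11]
eef_rot: [-0.539, 0.456, 0.541, 0.458]
contact_force: [0.0, -1.0, 1.9]
opening: 0.437
```

Emit:
apply_moves(travel=[[0,0,0],[0,0,0],[0,0,0],[0,0,0],[0,0,0],[0,0,0],[0,0,0],[0,0,0]], roll=[0,0,0,0,0,0,0,0], gripper=[2.5,2.5,2.5,2.5,2.5,2.5,2.5,2.5])

```text
clock: 77.93
tool_pos: [0.547, -0.0157, 0.1098]
eef_rot: [0.539, -0.459, -0.537, -0.458]
contact_force: [0.7, -5.3, 4.8]
opening: 0.289
```

Emit:
apply_moves(travel=[[0,0,0],[0,0,0],[0,0,0],[0,0,0],[0,0,0],[0,0,0],[0,0,0],[0,0,0]], roll=[0,0,0,0,0,0,0,0], gripper=[7.6,7.6,7.6,7.6,7.6,7.6,7.6,7.6])

```text
clock: 78.6
tool_pos: [0.5458, -0.0139, 0.1092]
eef_rot: [-0.539, 0.458, 0.539, 0.457]
contact_force: [-0.6, -0.6, -0.4]
opening: 0.853
```

```bash
python3 - <<'E'
from h import *
st=state(); C=snap('scene','s25'); S=snap('side','d25')
for f in('s24','s25'):
    v=load(f); g=cv2.cvtColor(v['image'],cv2.COLOR_RGB2GRAY)
    print(f,[int(cv2.getRectSubPix(g,(1,1),tuple(float(x) for x in proj(v,cl(.018,y,.045))))[0,0]) for y in np.arange(-.03,.13,.004)])
    n,_,t,cc=cv2.connectedComponentsWithStats(mask(v)); print([(t[i],) for i in range(1,n) if t[i,4]>20 and 200<cc[i][0]<340 and 200<cc[i][1]<300])
E
```

```text
t 78.6 tcp [ 0.5458 -0.0139  0.1092] jaw dir 99.3 open 75.2 F [-0.6 -0.6 -0.4]
s24 [52, 72, 115, 132, 130, 121, 128, 123, 116, 108, 92, 91, 91, 93, 104, 147, 158, 130, 76, 65, 92, 118, 120, 121, 125, 127, 123, 120, 119, 121, 124, 126, 119, 119, 119, 121, 124, 127, 105, 102]
[(array([281, 234,  30,  32, 415], dtype=int32),), (array([299, 237,  18,  10,  65], dtype=int32),)]
s25 [55, 73, 116, 133, 132, 121, 129, 129, 138, 137, 130, 134, 121, 113, 100, 90, 91, 92, 93, 126, 117, 64, 72, 107, 118, 120, 123, 127, 124, 116, 119, 120, 122, 125, 122, 116, 120, 120, 123, 123]
[(array([299, 237,  21,  11,  78], dtype=int32),), (array([285, 245,  29,  23, 364], dtype=int32),)]
```

The row now touches the anvil and the pad gap is shrinking. Squeezing on until the trigger stops part way.

Emit:
apply_moves(travel=[[0,0,0],[0,0,0],[0,0,0],[0,0,0],[0,0,0],[0,0,0],[0,0,0],[0,0,0]], roll=[0,0,0,0,0,0,0,0], gripper=[2.5,2.5,2.5,2.5,2.5,2.5,2.5,2.5])

```text
clock: 79.37
tool_pos: [0.5467, -0.0145, 0.1099]
eef_rot: [0.539, -0.458, -0.538, -0.458]
contact_force: [0.9, -5.8, 5.1]
opening: 0.307
```

Emit:
apply_moves(travel=[[0,0,0],[0,0,0],[0,0,0],[0,0,0],[0,0,0],[0,0,0],[0,0,0],[0,0,0]], roll=[0,0,0,0,0,0,0,0], gripper=[2.5,2.5,2.5,2.5,2.5,2.5,2.5,2.5])

```text
clock: 80.03
tool_pos: [0.5469, -0.0157, 0.1098]
eef_rot: [0.539, -0.459, -0.537, -0.458]
contact_force: [0.0, -3.2, 6.3]
opening: 0.285
```

Emit:
apply_moves(travel=[[0,0,0],[0,0,0],[0,0,0],[0,0,0],[0,0,0],[0,0,0],[0,0,0],[0,0,0]], roll=[0,0,0,0,0,0,0,0], gripper=[7.6,7.6,7.6,7.6,7.6,7.6,7.6,7.6])

```text
clock: 80.7
tool_pos: [0.5461, -0.0132, 0.1093]
eef_rot: [-0.539, 0.458, 0.539, 0.458]
contact_force: [-0.3, -0.9, 0.9]
opening: 0.855
```

Emit:
apply_moves(travel=[[0,0,0],[0,0,0],[0,0,0],[0,0,0],[0,0,0],[0,0,0],[0,0,0],[0,0,0]], roll=[0,0,0,0,0,0,0,0], gripper=[2.5,2.5,2.5,2.5,2.5,2.5,2.5,2.5])

```text
clock: 81.37
tool_pos: [0.5467, -0.0145, 0.1098]
eef_rot: [0.539, -0.458, -0.538, -0.458]
contact_force: [1.3, -3.6, 5.5]
opening: 0.309
```

Emit:
apply_moves(travel=[[0,0,0],[0,0,0],[0,0,0],[0,0,0],[0,0,0],[0,0,0],[0,0,0],[0,0,0]], roll=[0,0,0,0,0,0,0,0], gripper=[2.5,2.5,2.5,2.5,2.5,2.5,2.5,2.5])

```text
clock: 82.03
tool_pos: [0.5469, -0.0157, 0.1098]
eef_rot: [0.539, -0.459, -0.537, -0.458]
contact_force: [1.5, -3.8, 5.1]
opening: 0.285
```

Emit:
apply_moves(travel=[[0,0,0],[0,0,0],[0,0,0],[0,0,0],[0,0,0],[0,0,0],[0,0,0],[0,0,0]], roll=[0,0,0,0,0,0,0,0], gripper=[7.6,7.6,7.6,7.6,7.6,7.6,7.6,7.6])

```text
clock: 82.7
tool_pos: [0.5461, -0.0132, 0.1093]
eef_rot: [-0.539, 0.458, 0.539, 0.458]
contact_force: [-0.7, -0.4, 1.1]
opening: 0.857
```

```bash
python3 - <<'E'
from h import *
st=state(); C=snap('scene','s26'); S=snap('side','d26')
for f in('s25','s26'):
    v=load(f); g=cv2.cvtColor(v['image'],cv2.COLOR_RGB2GRAY)
    print(f,[int(cv2.getRectSubPix(g,(1,1),tuple(float(x) for x in proj(v,cl(.018,y,.045))))[0,0]) for y in np.arange(.02,.14,.002)])
E
```

```text
t 82.7 tcp [ 0.5461 -0.0132  0.1093] jaw dir 99.3 open 75.5 F [-0.7 -0.4  1.1]
s25 [116, 113, 108, 100, 91, 90, 90, 91, 91, 92, 93, 93, 107, 126, 142, 117, 87, 64, 64, 72, 88, 107, 116, 118, 119, 120, 121, 123, 125, 127, 128, 124, 119, 116, 119, 119, 119, 120, 121, 122, 124, 125, 125, 122, 115, 116, 118, 120, 119, 120, 121, 123, 124, 123, 116, 100, 91, 90, 91, 91]
s26 [130, 120, 116, 113, 108, 99, 94, 92, 90, 92, 93, 93, 92, 95, 100, 93, 79, 64, 64, 71, 88, 106, 115, 118, 120, 120, 121, 124, 125, 126, 126, 123, 120, 118, 119, 120, 120, 120, 121, 123, 124, 125, 125, 122, 115, 117, 119, 120, 120, 119, 120, 122, 124, 123, 116, 101, 93, 91, 90, 91]
```

Trigger released. Rising to check the pad compression from above, compared with the free state in w22.

Emit:
apply_moves(travel=[[0,0,0],[0,0,2],[0,0,5],[0,0,8],[0,0,11.5],[0,0,11.5],[0,0,11.5],[0,0,11.5]], roll=[0,0,0,0,0,-7,-14,-21], gripper=[7.8,7.8,7.8,7.8,7.8,7.8,7.8,7.8])

```text
clock: 83.47
tool_pos: [0.5464, -0.0133, 0.2253]
eef_rot: [-0.445, 0.549, 0.444, 0.55]
contact_force: [0.3, -0.4, -0.2]
opening: 0.885
```

Emit:
apply_moves(travel=[[-0.4,2,0],[-0.8,4,0],[-1.7,6.6,0],[-1.7,6.6,0],[-1.7,6.6,0],[-1.7,6.6,0],[-1.7,6.6,0],[-1.7,6.6,0]], roll=[-7,-14,-21,-28,-35,-42,-49,-56], gripper=[7.8,7.8,7.8,7.8,7.8,7.8,7.8,7.8])

```text
clock: 84.13
tool_pos: [0.529, 0.0531, 0.2245]
eef_rot: [-0.135, 0.694, 0.135, 0.694]
contact_force: [-0.4, 0.9, -0.7]
opening: 0.884
```

Emit:
apply_moves(travel=[[0,0,0],[0,0,0],[0,0,0],[0,0,0],[0,0,0],[0,0,0],[0,0,0],[0,0,0]], roll=[-7,-13,-13,-13,-13,-13,-13,-13], gripper=[7.8,7.8,7.8,7.8,7.8,7.8,7.8,7.8])

```text
clock: 84.8
tool_pos: [0.5292, 0.0528, 0.2244]
eef_rot: [-0.057, 0.705, 0.058, 0.705]
contact_force: [0.5, -0.5, -0.5]
opening: 0.885
```

```bash
python3 - <<'E'
from h import *
state(); snap('wrist','w27'); snap('scene','s27'); snap('side','d27')
for f,a,b in(('w22',-.03,.04),('w27',.01,.075)):
    v=load(f); g=cv2.cvtColor(v['image'],cv2.COLOR_RGB2GRAY)
    for x in(-.02,-.005,.0,.005,.02): print(f,x,[int(cv2.getRectSubPix(g,(1,1),tuple(float(q) for q in proj(v,cl(x,y,.048))))[0,0]) for y in np.arange(a,b,.002)])
s=load('w27')
n,_,stt,cc=cv2.connectedComponentsWithStats(mask(s))
for i in range(1,n):
    if stt[i,4]>60: print(cc[i].round(0),stt[i], RI(back(s,*cc[i],.044)).round(4))
E
```

```text
t 84.8 tcp [0.5292 0.0528 0.2244] jaw dir 9.3 open 78.0 F [ 0.5 -0.5 -0.5]
w22 -0.02 [112, 79, 75, 71, 77, 77, 77, 77, 77, 71, 90, 115, 132, 139, 137, 117, 94, 36, 27, 28, 24, 45, 181, 223, 215, 163, 128, 127, 128, 129, 125, 106, 114, 118, 121]
w22 -0.005 [25, 62, 77, 78, 77, 79, 77, 79, 79, 71, 52, 70, 117, 126, 127, 126, 101, 38, 25, 31, 23, 55, 187, 224, 205, 139, 125, 127, 126, 129, 129, 106, 108, 86, 67]
w22 0.0 [22, 63, 77, 75, 77, 79, 79, 81, 79, 70, 48, 72, 118, 131, 128, 132, 105, 41, 25, 30, 23, 51, 187, 225, 199, 136, 129, 128, 129, 128, 130, 90, 61, 61, 65]
w22 0.005 [20, 62, 79, 75, 78, 80, 79, 79, 79, 69, 52, 69, 115, 127, 125, 125, 101, 42, 22, 29, 24, 49, 181, 221, 215, 174, 131, 125, 125, 127, 125, 89, 63, 64, 63]
w22 0.02 [108, 75, 72, 74, 73, 77, 79, 80, 77, 66, 64, 87, 124, 125, 126, 134, 117, 43, 21, 25, 25, 73, 190, 214, 206, 150, 127, 127, 125, 130, 122, 109, 112, 113, 116]
w27 -0.02 [220, 221, 211, 145, 126, 129, 127, 128, 121, 82, 69, 75, 76, 80, 80, 78, 80, 80, 92, 112, 63, 23, 27, 26, 71, 113, 119, 120, 122, 120, 114, 112, 116]
w27 -0.005 [198, 197, 197, 19
[... 155 characters left out ...]
97, 153, 115, 116, 116, 88, 76, 70, 43, 42, 44, 44, 45, 45, 76, 123, 72, 8, 15, 19, 42, 63, 71, 30, 23, 27, 31, 31, 33]
w27 0.005 [191, 191, 190, 192, 194, 189, 133, 114, 117, 85, 73, 75, 59, 43, 44, 46, 50, 39, 70, 121, 71, 15, 16, 19, 46, 65, 87, 99, 44, 27, 26, 28, 31]
w27 0.02 [218, 212, 206, 153, 126, 126, 126, 123, 125, 87, 73, 75, 78, 81, 83, 82, 82, 79, 96, 126, 73, 23, 31, 29, 76, 113, 114, 117, 120, 116, 119, 124, 124]
[268. 101.] [ 259   66   22   70 1111] [-0.0186  0.0923]
[303. 101.] [ 289   67   25   69 1257] [0.0207 0.0928]
[471. 231.] [454 211  39  44 674] [ 0.2362 -0.0584]
[507. 234.] [495 221  28  22 309] [ 0.283  -0.0619]
[511. 251.] [504 246  13  10  75] [ 0.2928 -0.085 ]
```

```bash
python3 - <<'E'
from h import *
s=load('w27'); C=load('s27'); g=cv2.cvtColor(s['image'],cv2.COLOR_RGB2GRAY)
print([(round(th,2),np.mean([g[int(round(v)),int(round(u))] for u,v in(proj(s,cl(.08*np.sin(th),.154-.08*np.cos(th),z)) for z in np.linspace(.06,.094,8))]).round(0)) for th in np.arange(-.2,.25,.05)])
print(blobs(C)[-4:], blobs(load('d27')))
state(); print(r.finish_job())
E
```

```text
[(np.float64(-0.2), np.float64(120.0)), (np.float64(-0.15), np.float64(117.0)), (np.float64(-0.1), np.float64(35.0)), (np.float64(-0.05), np.float64(39.0)), (np.float64(-0.0), np.float64(37.0)), (np.float64(0.05), np.float64(33.0)), (np.float64(0.1), np.float64(89.0)), (np.float64(0.15), np.float64(128.0)), (np.float64(0.2), np.float64(130.0))]
[(array([0.481, 0.153]), 79), (array([0.529, 0.157]), 368), (array([0.444, 0.36 ]), 199), (array([0.79 , 0.041]), 179)] [(array([-0.165,  0.668]), 314), (array([0.451, 0.368]), 106), (array([-0.165,  0.575]), 818), (array([0.523, 0.179]), 239)]
t 84.95 tcp [0.5292 0.0529 0.2244] jaw dir 9.3 open 78.3 F [ 1.5  0.3 -0.4]
the job is handed in; nothing more can be done
None
```

The job is done and handed in at 85 s. The finished piece lies in the white tray, and all three blanks are in the bed, gripped by the jaw under the shut keeper. I squeezed the trigger seven times, and only after the keeper was shut.

**Last checks from the images:**
- **Keeper:** about 0 rad, so fully shut.
- **Blanks:** closed up in one row against the anvil and centred to about 2 mm. Their squareness (within 3.5°) was last measured before the squeezes.
- **Pad:** gap to the jaw went from about 13.5 mm free to about 4.4 mm with the trigger let go. That puts the pad about 9 mm in, against the 7 mm needed.
- **Robot:** clear of everything at the end. I did not go near the spool, pliers or glue bottle.

**What went wrong or disagreed:**
- **First knob grip missed:** the images showed the fingertips roughly 3 cm higher than the reported tool position implied. I gripped lower and it held.
- **Middle blank moved:** it was found a few centimetres out of the bed after I first shut the keeper, probably the announced knock. I opened the keeper, put the blank back and shut it again before any squeeze.
- **Cameras:** the scene and side cameras differed by up to about 12 mm on the blanks, so I relied on the wrist camera.
- **Trigger:** I never saw it stop part way; the fingers closed to about 25 mm every time. The last two squeezes together added only about 4.5 mm, so I judged the pad gripped.

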